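# Hold a sanding disc's table square

## Task

The small tilting table in front of the sanding disc has been left tipped up, its clamp slack. Pull the engineer's square straight up out of the sprung clips of its rail, stand it on the table facing the middle of the disc, and press it into the corner so that it swings the table down, until its stock lies flat on the table and its upright edge lies flat against the disc. Finish still gripping the square and pressing it against both disc and table, so that the table stays square for a workmate to tighten the clamp, and leave the jar, brush and felt wheel where they are.

Things in the scene. Friction and masses are not known exactly. Their poses are not given: they have to be found in the camera images.
- square_grip (a point): Where to grip the engineer's square (L of steel, 0.26 kg) on its stock: mid-thickness, 22 mm above the stock's underside, so that fingertips reaching 19 mm lower still clear what it stands on. Stock: 14 mm thick along this frame's x (grip across it), 26 mm high (z), 85 mm long (y): from the heel 52 mm on the -y side to the toe 33 mm on the +y side.
- square_heel (a point): Lower outer corner of the square: heel end, underside of the stock, mid-thickness; axes as square_grip. Above it the blade, 3 mm thick (x) and 18 mm wide (y), rises to 80 mm above the underside; its outer edge and the stock's heel end form one flat upright face (looking to -y) that belongs against the disc.
- rack: Tool rail on a wooden foot, origin on the bench below its middle. The square stands on the rail (runs along y, top at 55 mm) in two clips, 10 mm wide, 25 mm either side of square_grip along y; sprung jaws close over the stock's top edges (50 mm over both jaws, up to 38 mm above the rail). A straight upward pull of some 12 to 18 N frees it in the first 10 mm; 60 mm up clears everything.
- disc: Sanding disc, 125 mm in diameter, fixed (it does not turn) on the end of the cream motor. Origin: centre of its flat upright sanding face, 150 mm above the bench. +y points squarely out of the face, over the table; z up, x across. The motor (up to 77 mm above the axis) lies behind it.
- table_edge (a point): Middle of the disc-side edge of the tilting table, on its top and on its hinge line: 3 mm in front of the disc's face, 8 mm below the disc's centre. The table is an aluminium plate 150 mm wide (x), 100 mm deep (y, outwards from the disc), 8 mm thick. The axes tilt with it. Its friction under the stock (coefficient about 0.5 to 0.7) takes up part of a sideways push.
- worktable (a joint): Tilt of the table about its disc-side edge, rad: 0 = square to the disc (level), positive = outer edge tipped up (starts 0.10 to 0.25), negative = drooping. It is stiff and stays where it is left; 8 to 12 N pressed down near its outer edge turns it.
- compound_jar: White jar with a black lid, 52 mm in diameter, 50 mm high; origin at its underside. To be left alone.
- felt_wheel: Grey felt wheel lying flat, 80 mm in diameter, 20 mm thick; origin at its underside. To be left alone.
- brush: Flat brush with a dark wooden handle, 160 mm long along its x, lying on the bench. To be left alone.
Mind the look-alikes: they are no part of the job. What is shaped like the part that bears square_grip but purple or yellow is not meant.

How it is judged:
By the outcome, as a careful person would: the job done as asked, in the order asked, and still so for the second after the job is handed in, while the arm keeps its last pose, push and grip.
It also fails if it takes over 64 s, if anything falls off the work surface, if the arm or the gripper's body presses on something with over 40 N, if the wrist force passes 120 N, or if a joint passes its speed limit or range.

## Robot

A 6-joint arm with a two-finger parallel gripper is mounted at the origin on the work surface. World frame = base frame: x ahead of the robot, y to its left, z up, the work surface at z = 0. Lengths are in m, angles in rad, forces in N, time in s.
With the tool pointing down it reaches from about 0.35 to 0.775 m from the base axis. Payload 7.3 kg.
Tool frame: the origin (TCP) lies midway between the tips of the shut fingers; the grasp point (between the pads) lies 19 mm behind it (robot.tcp_to_grasp is the distance from the TCP to the grasp point, in m); x points along the fingers, z is the direction in which the jaws open and shut, and the axes are right-handed (so a half turn about x gives the same grasp; the last joint's range is limited). The gripper opens to 92 mm and grips with 3 to 60 N. Pads are 19 mm wide; open, the fingers measure 130 mm over their backs; the gripper's body (75 mm by 190 mm) begins 47 mm behind the grasp point.
Start: joints at [-1.405, 0.342, 1.524, -0, 1.275, -0.146], TCP at [0.161, -0.5, 0.227] pointing down, gripper open.
Joint ranges: [-2.53, 2.53], [-0.77, 2.02], [0.04, 2.7], [-1, 4.14], [0.28, 2.66], [-3.11, 3.11]. Speed limits (rad/s): [2.57, 2.57, 3.14, 3.14, 3.14, 3.14].

## Interface

Orientations are given as [roll, pitch, yaw] about the fixed x, y, z axes, in that order (R = Rz(yaw) Ry(pitch) Rx(roll)).
In Python, from cell import robot gives the robot as it stands.
- The arm moves only by the tool move_arm, never from a script. Its argument "deltas" is a list of rows, each an object with "dp": the shift along the tool's x, y, z in m, a list of three; "turn": the turn, a rotation vector about the tool's x, y, z in degrees, a list of three. A call has 1 to 10 rows; each row is the pose to reach, as a shift and turn from the pose commanded when the call began, along the tool's axes at that moment; what a row does not reach only later rows make up. A row lasts 1/10 s, in which the tool goes at most 50 mm and 8.59 degrees, less where a joint would pass 70% of its speed; a pose out of reach is approached as far as the arm can. A call with a gripper value outside its range is refused whole. "hand" is the finger opening in m, from 0 to 0.0918, set as the call begins (left out, the last holds). The fingers move at their own pace and stop on an object; "squeeze" is the grip in N (left out, the last holds). Time passes only in rows, so rows that repeat a pose let the fingers close. It gives the time, the measured TCP pose, the force and the opening at its end, in the units of the state.
- robot.observe(): the state, without advancing time (a new reading comes with each control period).
- robot.read_camera(name): name is "scene" or "top" or "wrist"; returns (picture, depth): 480x640x3 uint8, red, green, blue; 480x640 float32, m along the optical axis (not along the pixel's ray), 0 where there is no reading.
- robot.camera_info(name): a dict with "fx", "fy", "cx", "cy" (pixels), "R" (3x3) and "t" (3): a world point X has camera coordinates R X + t. Camera axes: x right, y down, z forward; pixel columns grow to the right and rows downward; lengths in m; the calibration is good to about 2 mm. A picture is of the moment at which its call begins: read the wrist's pose just before it. camera_info takes no time and is no camera call; for the wrist camera it gives the pose at the moment of the call.
- robot.hand_in(): hands the job in, once; it reports no verdict.
The state is a dict: "time": time; "qpos": joint angles; "qvel": joint speeds; "joint_efforts": joint torques, N m; "tool_pos": TCP position; "tool_rot": TCP orientation; "contact_force": force on the tool from outside, world axes, zero at the start; "torque": the same for the moment, N m; "opening": finger opening in m.
Only numpy, scipy, OpenCV 4.12 (cv2) and the standard library are available. Lean on these libraries where they do the work, as an engineer would, in place of code of your own. Each camera call takes 0.05 s, during which the arm holds its last target.

## Working session

There is one attempt and no reset: what is moved stays moved. The work goes in short steps, Python scripts to look and compute and a tool call to move; the robot and the scene stay as the last step left them, time stands still between calls to the robot, and variables do not carry over. Pictures are saved under pics/ and viewed, and the job is handed in when it is done.

Besides the shell and the picture viewer there is one more tool, called as name(argument=value, ...) on one line, values as JSON. move_arm: Moves the arm, as the interface text tells. Its arguments: {"type":"object","properties":{"deltas":{"type":"array"},"hand":{"type":"number"},"squeeze":{"type":"number"}},"required":["deltas"]}

```bash
ls; mkdir -p pics; python3 - <<'E'
from cell import robot
import cv2,numpy as np
print(robot.observe())
for n in ["scene","top","wrist"]:
    ci=robot.camera_info(n)
    p,d=robot.read_camera(n)
    np.savez(f"{n}0.npz",p=p,d=d,**ci)
    cv2.imwrite(f"pics/{n}0.png",p[:,:,::-1])
    print(n,ci)
E
```

```text
pics
{'time': 0.0, 'qpos': array([-1.40497984e+00,  3.42731513e-01,  1.52499368e+00, -3.36685898e-06,
        1.27538800e+00, -1.45999118e-01]), 'qvel': array([-0.0014567 ,  0.00042084, -0.00071379, -0.00083064,  0.00229212,
        0.0025184 ]), 'joint_efforts': array([ 9.81946368e-05, -4.31250644e+01, -2.44217134e+01,  7.17149349e-02,
        5.58192213e-02, -9.92399123e-05]), 'tool_pos': array([ 0.16101829, -0.49928469,  0.22604854]), 'tool_rot': array([2.99771089, 1.56927578, 1.73873115]), 'contact_force': array([0.26343194, 0.024352  , 0.14547021]), 'torque': array([-0.00204414,  0.04271387,  0.01309485]), 'opening': 0.09176534011025791}
scene {'fx': 534.9384301200853, 'fy': 534.9384301200853, 'cx': 326.58898616564966, 'cy': 237.53462782882858, 'R': array([[ 0.61036034,  0.79186916, -0.02008694],
       [ 0.46476774, -0.37853996, -0.80043641],
       [-0.64144462,  0.47921888, -0.59908102]]), 't': array([-0.46062843, -0.11595883,  1.29408226])}
top {'fx': 525.1911904464218, 'fy': 525.1911904464218, 'cx': 328.7374558997129, 'cy': 236.31216508165988, 'R': array([[ 0.02543223, -0.99967105, -0.00331586],
       [-0.98805915, -0.02463233, -0.15209331],
       [ 0.1519616 ,  0.00714434, -0.98836058]]), 't': array([0.13486304, 0.59101374, 0.8169755 ])}
wrist {'fx': 431.4810198727969, 'fy': 431.4810198727969, 'cx': 319.5044755140521, 'cy': 242.79320169774792, 'R': array([[ 0.30582962, -0.95208573, -0.00100357],
       [-0.91250202, -0.29341497,  0.28503986],
       [-0.27167684, -0.08625787, -0.95851514]]), 't': array([-0.5238823 , -0.03528924,  0.39037655])}
```

View pics/scene0.png

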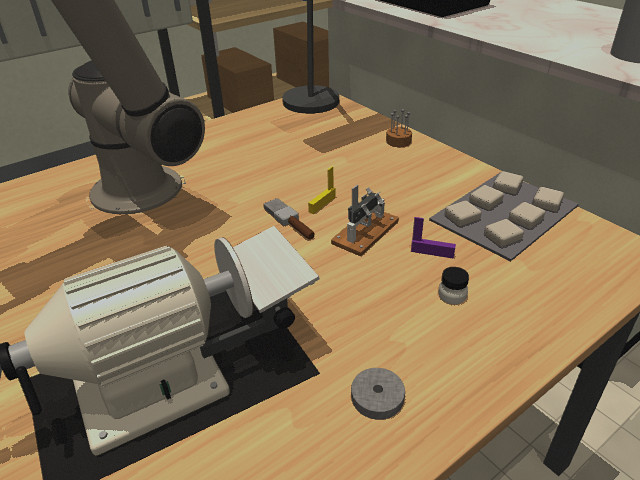

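View pics/top0.png

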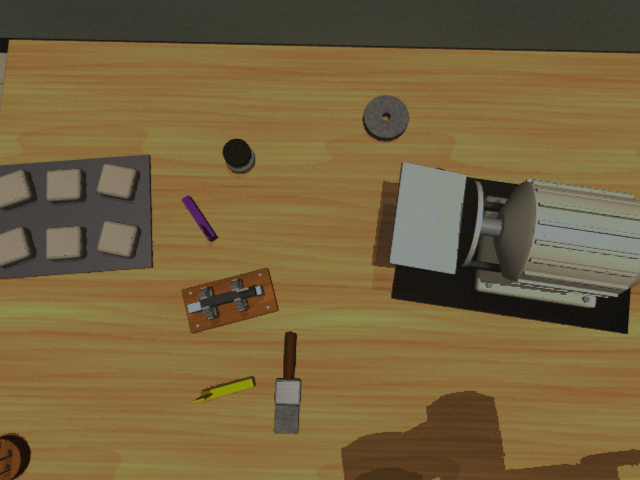

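View pics/wrist0.png

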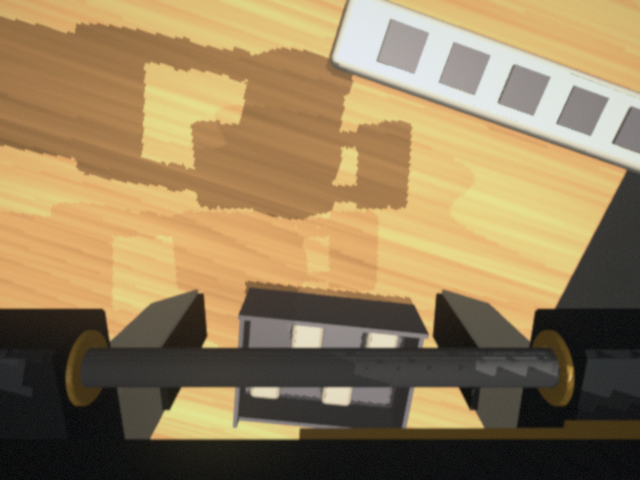

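```bash
cat > h.py <<'E'
import numpy as np, cv2
def load(n):
    z=np.load(n); return z
def px2w(z,u,v,d=None):
    if d is None: d=z['d'][int(round(v)),int(round(u))]
    c=np.array([(u-z['cx'])/z['fx']*d,(v-z['cy'])/z['fy']*d,d])
    return z['R'].T@(c-z['t'])
def cloud(z):
    d=z['d']; v,u=np.mgrid[:480,:640]
    c=np.stack([(u-z['cx'])/z['fx']*d,(v-z['cy'])/z['fy']*d,d],-1)
    return (c-z['t'])@z['R']
def proj(z,X):
    c=np.asarray(X)@z['R'].T+z['t']
    return np.stack([c[...,0]/c[...,2]*z['fx']+z['cx'],c[...,1]/c[...,2]*z['fy']+z['cy']],-1)
def crop(z,x0,y0,x1,y1,s,name):
    p=cv2.resize(z['p'][y0:y1,x0:x1,::-1],None,fx=s,fy=s,interpolation=cv2.INTER_CUBIC)
    cv2.imwrite(name,p)
E
python3 - <<'E'
from h import *
t=load('top0.npz');s=load('scene0.npz')
crop(t,170,255,300,345,6,'pics/t_rack.png')
crop(s,320,170,420,260,7,'pics/s_rack.png')
crop(t,380,150,520,290,4,'pics/t_disc.png')
crop(s,190,220,330,340,5,'pics/s_disc.png')
E
```

```text
(no output)
```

View pics/t_rack.png

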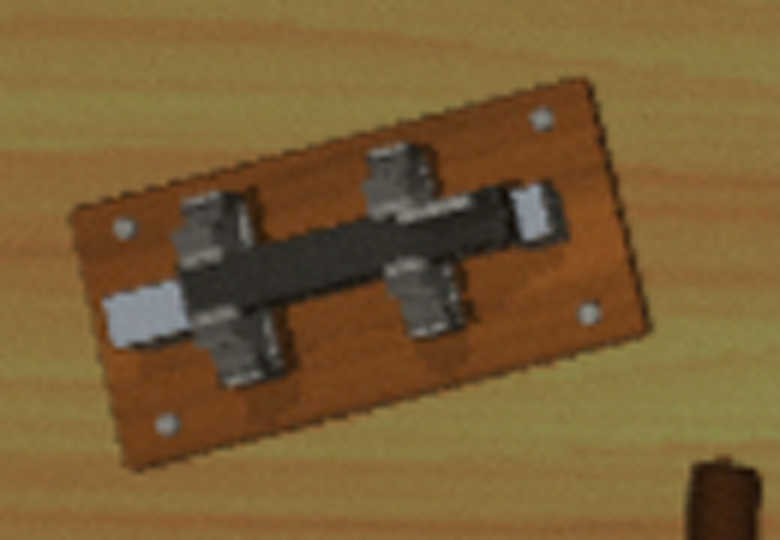

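View pics/s_rack.png

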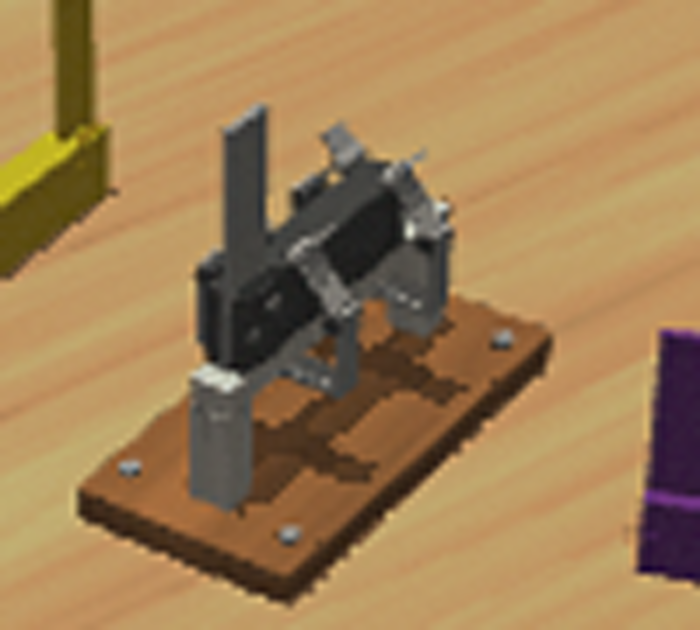

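View pics/t_disc.png

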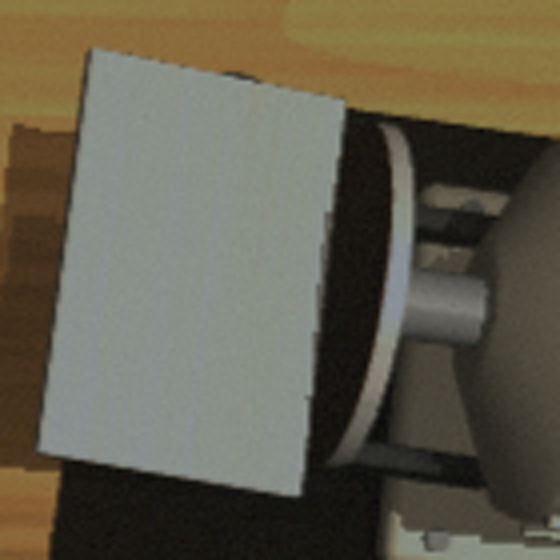

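View pics/s_disc.png

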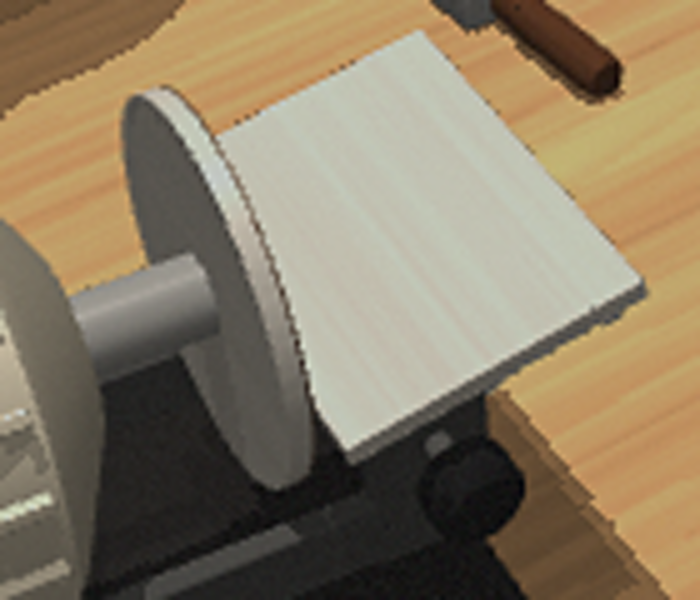

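```bash
python3 - <<'E'
from h import *
t=load('top0.npz');s=load('scene0.npz')
P=cloud(t);Q=cloud(s)
print('bench z top',[np.round(px2w(t,u,v),4) for u,v in [(340,250),(200,120)]])
print('bench z scene',[np.round(px2w(s,u,v),4) for u,v in [(250,400),(400,330)]])
# table plane
import cv2
def fit(pts):
    c=pts.mean(0);u,sv,vt=np.linalg.svd(pts-c);n=vt[2];return c,n,sv[2]/len(pts)**.5
for nm,P_,poly in [('top',P,[(404,168),(462,177),(454,268),(394,260)]),('scene',Q,[(240,250),(274,230),(312,276),(263,306)])]:
    m=np.zeros((480,640),np.uint8);cv2.fillPoly(m,[np.array(poly)],1)
    m=cv2.erode(m,np.ones((3,3)))
    pts=P_[m>0];c,n,r=fit(pts);n*=np.sign(n[2]);print(nm,'table',c,n,r,'tilt',np.arccos(n[2]),'az of down dir',np.arctan2(n[1],n[0]))
# corners top
z=t
for nm,u,v in [('outer+x',402.5,162.5),('inner+x',466,175.5),('inner-x',455,273.5),('outer-x',390,262.5)]:
    print(nm,np.round(px2w(t,u,v,np.median(t['d'][int(v)-1:int(v)+2,int(u)-1:int(u)+2])),4))
# table plane intersection
E
```

```text
bench z top [array([ 0.5713,  0.13  , -0.0023]), array([0.799 , 0.3857, 0.0014])]
bench z scene [array([ 0.695 , -0.0986,  0.0018]), array([7.311e-01, 1.758e-01, 2.000e-04])]
top table [0.600759   0.00575056 0.15281153] [-0.04176435 -0.93594299  0.34966621] 0.02304316586766865 tilt 1.213581524972855 az of down dir -1.6153894969138967
scene table [0.61663837 0.00762432 0.15466399] [-0.16636071  0.49303278  0.85395714] 0.01969011040387788 tilt 0.547252975287289 az of down dir 1.8962232591361332
outer+x [0.6825 0.0439 0.1549]
inner+x [ 7.088e-01 -8.870e-02 -4.000e-04]
inner-x [ 0.5353 -0.0669  0.0022]
outer-x [0.5347 0.0615 0.1595]
```

```bash
cat >> h.py <<'E'
def rfit(pts,th=0.004,it=300):
    rng=np.random.default_rng(0);best=None
    for _ in range(it):
        a,b,c=pts[rng.choice(len(pts),3,replace=False)]
        n=np.cross(b-a,c-a);l=np.linalg.norm(n)
        if l<1e-8: continue
        n/=l;m=abs((pts-a)@n)<th
        if best is None or m.sum()>best.sum(): best=m
    q=pts[best];c=q.mean(0);n=np.linalg.svd(q-c,full_matrices=False)[2][2]
    return c,n,best.mean(),np.std((q-c)@n)
def isect(z,u,v,c,n):
    r=z['R'].T@np.array([(u-z['cx'])/z['fx'],(v-z['cy'])/z['fy'],1.]);o=-z['R'].T@z['t']
    return o+r*((c-o)@n)/(r@n)
E
python3 - <<'E'
from h import *
t=load('top0.npz');s=load('scene0.npz')
P=cloud(t);Q=cloud(s)
for nm,P_,poly in [('top',P,[(404,168),(462,177),(454,268),(394,260)]),('scene',Q,[(240,250),(274,230),(312,276),(263,306)])]:
    m=np.zeros((480,640),np.uint8);cv2.fillPoly(m,[np.array(poly)],1)
    m=cv2.erode(m,np.ones((5,5)))
    pts=P_[m>0];c,n,f,r=rfit(pts);n*=np.sign(n[2]);print(nm,'table',c,n,f,r,'tilt',np.arccos(n[2]),'az',np.arctan2(n[1],n[0]))
    if nm=='top':
        L=[(402.7,162.5),(466.2,175.5),(455.2,273.7),(390,263)]
        K=[isect(t,u,v,c,n) for u,v in L]
    else:
        L=[(313,311),(260,312),(319,277.5),(274,226.5)]
        K=[isect(s,u,v,c,n) for u,v in L]
    print(np.round(K,4)); 
m=np.zeros((480,640),bool)
# depth image dump around rack
for nm,z in (('t',t),('s',s)):
    d=z['d'];print(nm,(d==0).mean())
d=t['d'];im=np.clip((P[...,2])/0.25,0,1);im=(im*255).astype(np.uint8)
cv2.imwrite('pics/tz.png',cv2.applyColorMap(im,cv2.COLORMAP_JET))
E
```

```text
top table [0.60115998 0.00535163 0.15068887] [-0.02281213 -0.19114066  0.98129754] 0.9961724415793715 0.0011780086211631694 tilt 0.19370623417514496 az -1.6895817934422879
[[ 0.6809  0.0443  0.1601]
 [ 0.669  -0.0525  0.141 ]
 [ 0.5228 -0.0345  0.1411]
 [ 0.5339  0.0616  0.1601]]
scene table [0.61515721 0.00835006 0.15328131] [-0.02456711 -0.18720475  0.98201367] 0.9975020815986678 0.0009434939229499545 tilt 0.18995006189910654 az -1.7012819278744538
[[ 0.7308 -0.0012  0.1544]
 [ 0.6763 -0.0537  0.143 ]
 [ 0.6871  0.0423  0.1616]
 [ 0.5384  0.0614  0.1615]]
t 0.0038313802083333333
s 0.003916015625
```

View pics/tz.png

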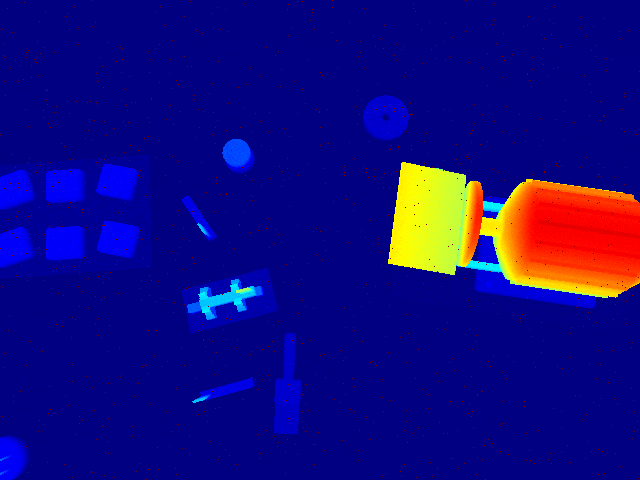

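```bash
python3 - <<'E'
from h import *
t=load('top0.npz');s=load('scene0.npz')
e=np.array([0,0,1.]);C=np.array([0,0,0.081])
f=lambda U,V,z=t,h=0.081:isect(z,U,V,np.array([0,0,h]),e)
# stock ends in t_rack crop (scale6, offset 170,255)
g=lambda a,b,h=0.081:f(170+a/6-.5,255+b/6-.5,h=h)
toe=[g(182,270),g(192,322)]; print('toe',np.round(toe,4))
heel=[g(505,187),g(516,245)]; print('heel',np.round(heel,4))
c1=np.mean(toe,0);c2=np.mean(heel,0);print(c1,c2,np.linalg.norm(c1-c2),np.degrees(np.arctan2(*(c1-c2)[:2])))
# foot corners, top of foot height? 
for h in (0.012,0.015): print([np.round(g(a,b,h),4) for a,b in [(70,212),(588,78),(650,328),(132,468)]])
P=cloud(t)
print('foot z',P[300:325,200:210,2].mean(), np.median(P[315:325,195:205,2]))
# stock points
m=(P[...,2]>0.07)&(P[...,2]<0.088);m[:, :180]=0;m[:,280:]=0;m[:270]=0;m[330:]=0
pts=P[m];c=pts.mean(0);print(c,np.linalg.svd(pts[:,:2]-c[:2])[2][0],len(pts), np.median(pts[:,2]))
q=P[270:330,180:280].reshape(-1,3);q=q[(q[:,2]>0.1)&(q[:,2]<0.2)];print('blade',len(q),q.mean(0) if len(q) else None,q[:,2].max() if len(q) else 0)
E
```

```text
toe [[0.4782 0.3462 0.081 ]
 [0.465  0.3428 0.081 ]]
heel [[0.5016 0.2639 0.081 ]
 [0.4868 0.2604 0.081 ]]
[0.47157683 0.34447947 0.081     ] [0.49417307 0.26216695 0.081     ] 0.085357727058117 -15.35055426112577
[array([0.4953, 0.3957, 0.012 ]), array([0.5366, 0.2521, 0.012 ]), array([0.4673, 0.2319, 0.012 ]), array([0.4253, 0.3737, 0.012 ])]
[array([0.4952, 0.3949, 0.015 ]), array([0.5364, 0.2518, 0.015 ]), array([0.4673, 0.2316, 0.015 ]), array([0.4254, 0.373 , 0.015 ])]
foot z 0.06047780220931981 0.011612669680377385
[0.48085642 0.31003421 0.07983037] [ 0.26147583 -0.96521002] 662 0.08006287811782692
blade 59 [0.49232508 0.2721261  0.12470104] 0.1378441362877933
```

```bash
cat >> h.py <<'E'
from scipy.spatial.transform import Rotation as Ro
def Rt(r): return Ro.from_euler('xyz',r).as_matrix()
def delta(p,R,pt,RT):
    return np.round(R.T@(np.asarray(pt)-p)*1000,1), np.round(Ro.from_matrix(R.T@RT).as_rotvec(degrees=True),2)
def downR(yaw,tilt=0,flip=1):
    # square axes: ysq=(-sin,cos), xsq=(cos,sin); tool x down, tool z=flip*xsq ; tilt: body leans to +ysq (deg)
    y=np.radians(yaw);xs=np.array([np.cos(y),np.sin(y),0]);ys=np.array([-np.sin(y),np.cos(y),0]);t=np.radians(tilt)
    x=-np.array([0,0,1])*np.cos(t)-ys*np.sin(t); z=flip*xs; return np.stack([x,np.cross(z,x),z],1)
E
python3 - <<'E'
from h import *
from cell import robot
o=robot.observe();p=o['tool_pos'];R=Rt(o['tool_rot']);print(np.round(R,3))
ci=robot.camera_info('wrist');cp=-ci['R'].T@ci['t'];print('cam in tool',R.T@(cp-p),'cam fwd in tool',R.T@ci['R'][2],'right',R.T@ci['R'][0])
print('q1-yawz',o['qpos'][0],np.arctan2(R[1,2],R[0,2]))
g=np.array([0.4804,0.3123,0.0])
for fl in (1,-1):
    RT=downR(15.35,0,fl); print(fl,RT[:,2],delta(p,R,g+[0,0,.2],RT))
E
```

```text
[[-0.     0.952  0.307]
 [ 0.001  0.307 -0.952]
 [-1.     0.    -0.001]]
cam in tool [-0.15755909  0.07689079 -0.00052151] cam fwd in tool [ 9.58465152e-01 -2.85209665e-01 -7.11482517e-06] right [-2.97144761e-04 -1.02351973e-03  9.99999432e-01]
q1-yawz -1.4049999132067277 -1.258963553850522
1 [0.96432678 0.26471468 0.        ] (array([  27. ,  553. , -674.5]), array([-8.748e+01, -4.000e-02, -5.000e-02]))
-1 [-0.96432678 -0.26471468 -0.        ] (array([  27. ,  553. , -674.5]), array([ 9.252e+01, -5.000e-02,  4.000e-02]))
```

```bash
python3 - <<'E'
from h import *
from cell import robot
o=robot.observe();p=o['tool_pos'];R=Rt(o['tool_rot'])
RT=downR(15.35)
print(delta(p,R,[0.42,-0.1,0.33],RT)); print(delta(p,R,[0.4786,0.319,0.18],RT))
print(delta(p,R,[0.4786,0.319,0.30],RT))
E
```

```text
(array([-103.4,  369. , -300.8]), array([-8.748e+01, -4.000e-02, -5.000e-02]))
(array([  47.1,  553.3, -681.5]), array([-8.748e+01, -4.000e-02, -5.000e-02]))
(array([ -72.9,  553.4, -681.6]), array([-8.748e+01, -4.000e-02, -5.000e-02]))
```

move_arm(deltas=[{"dp": [-0.05, 0.03, 0], "turn": [-8, 0, 0]}, {"dp": [-0.1, 0.05, -0.02], "turn": [-16, 0, 0]}, {"dp": [-0.103, 0.09, -0.06], "turn": [-24, 0, 0]}, {"dp": [-0.103, 0.12, -0.1], "turn": [-32, 0, 0]}, {"dp": [-0.103, 0.16, -0.13], "turn": [-40, 0, 0]}, {"dp": [-0.103, 0.2, -0.16], "turn": [-48, 0, 0]}, {"dp": [-0.103, 0.24, -0.19], "turn": [-56, 0, 0]}, {"dp": [-0.103, 0.28, -0.22], "turn": [-64, 0, 0]}, {"dp": [-0.103, 0.32, -0.25], "turn": [-72, 0, 0]}, {"dp": [-0.103, 0.37, -0.3], "turn": [-80, 0, 0]}])

```text
time: 1.15
tool_pos: [0.4051, -0.1301, 0.3296]
tool_rot: [-0.874, 1.571, -0.732]
contact_force: [0.8, -1.4, 0.1]
opening: 0.0919
```

```bash
python3 - <<'E'
from h import *
from cell import robot
o=robot.observe();p=o['tool_pos'];R=Rt(o['tool_rot']);print(o['time'],p,o['tool_rot'],o['contact_force'])
RT=downR(15.35)
print(delta(p,R,[0.4786,0.319,0.30],RT),delta(p,R,[0.4786,0.319,0.18],RT))
E
```

```text
1.15 [ 0.40510078 -0.1301186   0.32959323] [-0.87444818  1.57053011 -0.73165138] [ 0.77924564 -1.39951799  0.06338414]
(array([ 29.5, 434.1, 136.7]), array([-7.17,  0.01,  0.01])) (array([149.5, 434.1, 136.6]), array([-7.17,  0.01,  0.01]))
```

move_arm(deltas=[{"dp": [0.03, 0.4, 0.126], "turn": [-7.5, 0, 0]}, {"dp": [0.03, 0.4, 0.126], "turn": [-7.5, 0, 0]}, {"dp": [0.03, 0.4, 0.126], "turn": [-7.5, 0, 0]}, {"dp": [0.03, 0.4, 0.126], "turn": [-7.5, 0, 0]}, {"dp": [0.03, 0.4, 0.126], "turn": [-7.5, 0, 0]}, {"dp": [0.03, 0.4, 0.126], "turn": [-7.5, 0, 0]}, {"dp": [0.03, 0.4, 0.126], "turn": [-7.5, 0, 0]}, {"dp": [0.08, 0.4, 0.126], "turn": [-7.5, 0, 0]}, {"dp": [0.15, 0.4, 0.126], "turn": [-7.5, 0, 0]}, {"dp": [0.15, 0.4, 0.126], "turn": [-7.5, 0, 0]}])

```text
time: 2.15
tool_pos: [0.4741, 0.2832, 0.1781]
tool_rot: [-0.006, 1.57, 0.264]
contact_force: [1.5, -0.5, -0.6]
opening: 0.0918
```

```bash
cat > w.py <<'E'
import sys
from h import *
from cell import robot
def snap(cam,tag):
    ci=robot.camera_info(cam);p,d=robot.read_camera(cam)
    np.savez(f"{tag}.npz",p=p,d=d,**ci);cv2.imwrite(f"pics/{tag}.png",p[:,:,::-1])
if __name__=="__main__":
    snap(sys.argv[1],sys.argv[2])
    o=robot.observe();print(o['time'],np.round(o['tool_pos'],4),np.round(o['tool_rot'],4),np.round(o['contact_force'],2),np.round(o['torque'],3),np.round(o['qpos'],3),round(o['opening'],4))
E
python3 w.py wrist w1;python3 - <<'E'
from h import *
from cell import robot
o=robot.observe();p=o['tool_pos'];R=Rt(o['tool_rot'])
print(delta(p,R,[0.4786,0.319,0.18],downR(15.35)))
E
```

```text
2.2 [0.4703 0.2828 0.1697] [-3.0815  1.5581 -2.8116] [-3.71 -0.41 -6.16] [-0.031  0.085 -0.06 ] [4.010e-01 4.430e-01 1.533e+00 1.000e-03 1.178e+00 1.310e-01] 0.092
(array([-10.6,  32.7,  17.5]), array([ 0.11, -0.73,  0.04]))
```

View pics/w1.png

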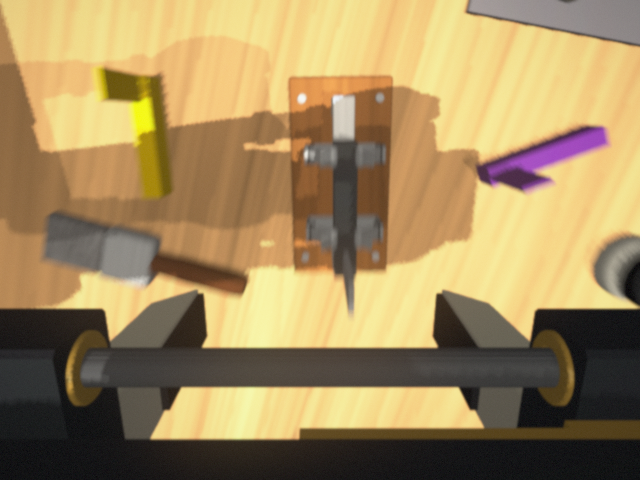

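move_arm(deltas=[{"dp": [0, 0.02, 0.003], "turn": [0, 0, 0]}, {"dp": [0, 0.034, 0.006], "turn": [0, 0, 0]}, {"dp": [0, 0.034, 0.006], "turn": [0, 0, 0]}, {"dp": [0, 0.034, 0.006], "turn": [0, 0, 0]}, {"dp": [0, 0.034, 0.006], "turn": [0, 0, 0]}])

```text
time: 2.7
tool_pos: [0.4714, 0.3153, 0.1805]
tool_rot: [-0.201, 1.57, 0.067]
contact_force: [0.2, 0.2, -0.7]
opening: 0.0919
```

```bash
python3 w.py wrist w2;python3 - <<'E'
from h import *
from cell import robot
o=robot.observe();p=o['tool_pos'];R=Rt(o['tool_rot'])
print(delta(p,R,[0.4786,0.319,0.18],downR(15.35)))
z=load('w2.npz');crop(z,260,40,440,340,2.6,'pics/w2c.png')
E
```

```text
2.75 [0.4713 0.3153 0.1804] [-0.187   1.5699  0.0805] [0.73 0.14 1.06] [-0.021 -0.08  -0.019] [ 0.455  0.457  1.478 -0.     1.206  0.187] 0.092
(array([0.4, 1.7, 8. ]), array([-0.02,  0.05,  0.01]))
```

View pics/w2.png

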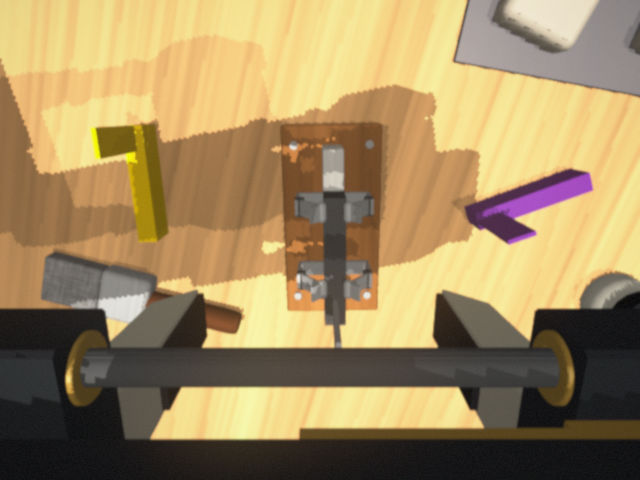

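```bash
python3 - <<'E'
from h import *
z=load('w2.npz');d=z['d']
print('rod depth',d[366,150:500:50],'finger',d[330,150],d[400,130],d[320,470],'low',d[460,320],d[432,400])
ci_R=z['R'];o=-ci_R.T@z['t']
# in tool frame
from cell import robot
ob=robot.observe();p=ob['tool_pos'];R=Rt(ob['tool_rot'])
for u,v in [(320,352),(320,382),(150,320),(195,300),(320,460),(450,433),(30,330),(170,405)]:
    print((u,v),np.round(R.T@(px2w(z,u,v)-p),4))
P=cloud(z)
m=(P[...,2]>0.072)&(P[...,2]<0.09);m[:,:280]=0;m[:,390:]=0;m[345:]=0
pts=P[m];print(len(pts),np.percentile(pts[:,2],[10,50,90]))
E
```

```text
rod depth [0.0863624  0.0867582  0.08600947 0.08630413 0.08533307 0.08569513
 0.08576799] finger 0.13857077 0.11038274 0.14381565 low 0.067283124 0.077007264
(320, 352) [-0.0797  0.0313 -0.0003]
(320, 382) [-0.0834  0.0267 -0.0003]
(150, 320) [-0.0259  0.0114 -0.0574]
(195, 300) [-0.0064  0.01   -0.0478]
(320, 460) [-0.1029  0.0261 -0.0003]
(450, 433) [-0.0926  0.0224  0.0232]
(30, 330) [-0.0811  0.0371 -0.0574]
(170, 405) [-0.045  -0.0077 -0.0463]
3937 [0.07722279 0.08071257 0.08689121]
```

View pics/w2c.png

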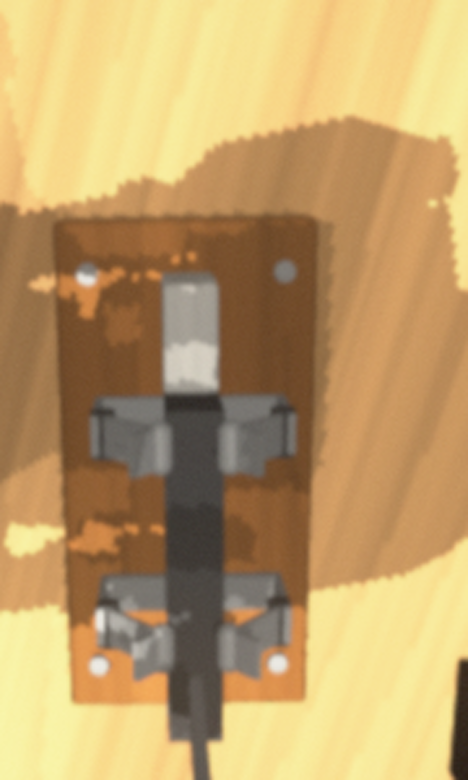

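```bash
python3 - <<'E'
from h import *
z=load('w2.npz')
g=lambda a,b,h=0.081:isect(z,260+a/2.6-.5,40+b/2.6-.5,np.array([0,0,h]),np.array([0,0,1.]))
L=[g(164.5,412),g(165.5,540),g(169.5,738)];Rr=[g(221,412),g(222.5,540),g(222,738)]
print(np.round(L,4),np.round(Rr,4))
for a,b in zip(L,Rr): print(np.linalg.norm(a-b), (a+b)/2)
t1=(g(165,395)+g(221,395))/2;t2=(g(165,410)+g(221,410))/2;h=(L[2]+Rr[2])/2
for t in(t1,t2):
  v=t-h; print('len',np.linalg.norm(v),'yaw',np.degrees(np.arctan2(-v[0],v[1])),'grip',h+v/np.linalg.norm(v)*.052)
P=cloud(z);m=(P[...,2]>0.0785)&(P[...,2]<0.083);m[:,:315]=0;m[:,350:]=0;m[350:]=0;m[:185]=0
pts=P[m];c=np.median(pts,0);print(c,np.linalg.svd(pts[:,:2]-pts[:,:2].mean(0))[2][0],len(pts))
print('rail top z', [round(P[v,333,2],4) for v in (170,175,180)],'stock z',[round(P[v,334,2],4) for v in (220,230,240,250)])
E
```

```text
[[0.4653 0.344  0.081 ]
 [0.4738 0.3141 0.081 ]
 [0.4887 0.2637 0.081 ]] [[0.478  0.3474 0.081 ]
 [0.487  0.3177 0.081 ]
 [0.5016 0.2672 0.081 ]]
0.01310382895085724 [0.47164749 0.34567747 0.081     ]
0.013671696578733012 [0.48040801 0.31585671 0.081     ]
0.013295383207044622 [0.49516008 0.26547565 0.081     ]
len 0.08754966772181237 yaw 16.278033389990973 grip [0.48058455 0.31539112 0.081     ]
len 0.08404555350041247 yaw 16.29703433387221 grip [0.480568   0.31538628 0.081     ]
[0.48252114 0.30956996 0.08056013] [-0.27516635  0.96139663] 2509
rail top z [np.float64(0.0548), np.float64(0.0537), np.float64(0.0545)] stock z [np.float64(0.0804), np.float64(0.0806), np.float64(0.0802), np.float64(0.0804)]
```

```bash
python3 - <<'E'
from h import *
from cell import robot
o=robot.observe();p=o['tool_pos'];R=Rt(o['tool_rot'])
RT=downR(16,3)
g=np.array([0.4786,0.3207,0.077]);
for h in (.06,0): 
    tcp=g+[0,0,h]+.019*RT[:,0];print(tcp,delta(p,R,tcp,RT))
E
```

```text
[0.47887409 0.31974414 0.11802604] (array([62.3,  2.4,  8.4]), array([-0.68,  0.03, -2.99]))
[0.47887409 0.31974414 0.05802604] (array([122.3,   2.4,   8.3]), array([-0.68,  0.03, -2.99]))
```

move_arm(deltas=[{"dp": [0.01, 0.0024, 0.0083], "turn": [-0.68, 0, -3]}, {"dp": [0.04, 0.0024, 0.0083], "turn": [-0.68, 0, -3]}, {"dp": [0.07, 0.0024, 0.0083], "turn": [-0.68, 0, -3]}, {"dp": [0.09, 0.0024, 0.0083], "turn": [-0.68, 0, -3]}, {"dp": [0.1, 0.0024, 0.0083], "turn": [-0.68, 0, -3]}, {"dp": [0.107, 0.0024, 0.0083], "turn": [-0.68, 0, -3]}, {"dp": [0.11, 0.0024, 0.0083], "turn": [-0.68, 0, -3]}, {"dp": [0.11, 0.0024, 0.0083], "turn": [-0.68, 0, -3]}, {"dp": [0.11, 0.0024, 0.0083], "turn": [-0.68, 0, -3]}])

```text
time: 3.65
tool_pos: [0.479, 0.3207, 0.0706]
tool_rot: [-1.544, 1.519, -1.264]
contact_force: [-0.0, 0.3, 0.6]
opening: 0.0918
```

```bash
python3 w.py wrist w3; python3 w.py scene s3; python3 - <<'E'
from h import *
from cell import robot
o=robot.observe();p=o['tool_pos'];R=Rt(o['tool_rot'])
RT=downR(16,3)
g=np.array([0.4786,0.3207,0.077]);tcp=g+.019*RT[:,0];print(delta(p,R,tcp,RT))
crop(load('s3.npz'),310,100,440,270,3.5,'pics/s3c.png')
E
```

```text
3.7 [0.4789 0.3207 0.0706] [-1.5464  1.5186 -1.2664] [ 1.01  0.27 -0.15] [ 0.002 -0.066  0.011] [ 0.486  0.605  1.561 -0.062  0.987  0.24 ] 0.0919
3.75 [0.4788 0.3206 0.0705] [-1.5487  1.5186 -1.2686] [-0.65  0.47  0.29] [ 0.021 -0.143 -0.004] [ 0.486  0.605  1.561 -0.062  0.987  0.24 ] 0.0921
(array([12.5, -0.2, -0.2]), array([ 0.04,  0.07, -0.01]))
```

View pics/w3.png

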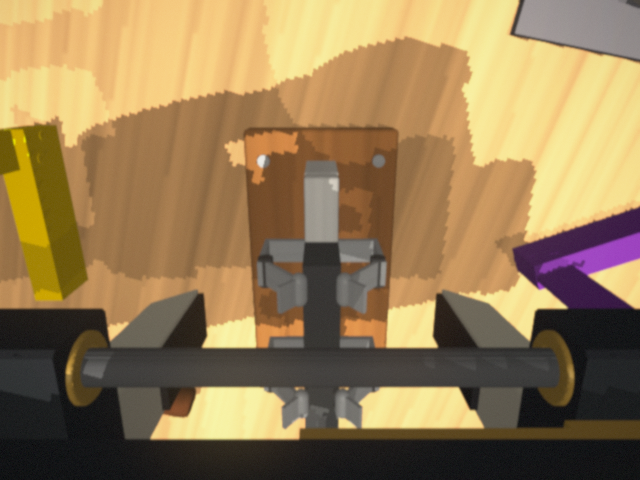

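View pics/s3c.png

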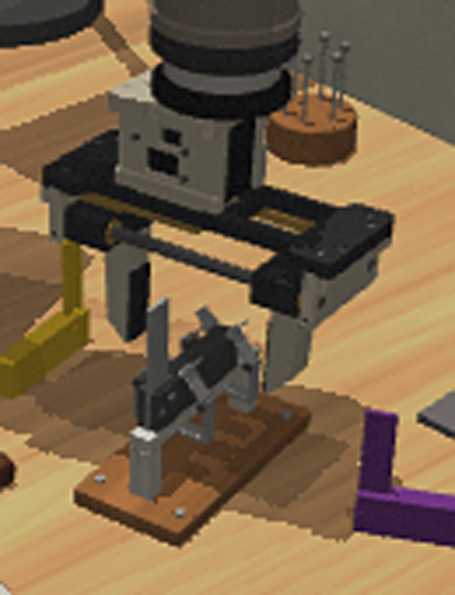

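```bash
python3 - <<'E'
from h import *
from cell import robot
o=robot.observe();p=o['tool_pos'];RT=downR(16,0)
z=load('w3.npz')
for u,v in [(321,246),(321,255),(321,275),(321,300),(321,340),(270,250),(280,295),(352,300),(360,308),(290,308),(292,400),(345,405),(321,425)]:
    w=px2w(z,u,v);print((u,v),np.round(RT.T@(w-p),4),round(w[2],4))
E
```

```text
(321, 246) [0.0106 0.0261 0.0003] 0.0599
(321, 255) [0.0005 0.0261 0.0003] 0.07
(321, 275) [-0.0107  0.0227  0.0002] 0.0812
(321, 300) [-0.0093  0.0119  0.0003] 0.0798
(321, 340) [-0.0099 -0.0049  0.0003] 0.0804
(270, 250) [ 0.0263  0.0184 -0.0223] 0.0442
(280, 295) [-0.021   0.0199 -0.0138] 0.0915
(352, 300) [-0.0164  0.0155  0.0112] 0.0869
(360, 308) [-0.0204  0.0145  0.0137] 0.0909
(290, 308) [-0.0177  0.0131 -0.0107] 0.0882
(292, 400) [-0.0172 -0.0269 -0.0109] 0.0877
(345, 405) [-0.0153 -0.0309  0.0097] 0.0858
(321, 425) [-0.0147 -0.0413  0.0003] 0.0852
```

move_arm(deltas=[{"dp": [0.006, -0.001, 0], "turn": [0, 0, 0]}, {"dp": [0.012, -0.001, 0], "turn": [0, 0, 0]}, {"dp": [0.012, -0.001, 0], "turn": [0, 0, 0]}, {"dp": [0.012, -0.001, 0], "turn": [0, 0, 0]}])

```text
time: 4.15
tool_pos: [0.4787, 0.3187, 0.0573]
tool_rot: [-1.592, 1.518, -1.312]
contact_force: [-0.4, -0.0, 0.4]
opening: 0.0922
```

move_arm(deltas=[{"dp": [0, 0, 0], "turn": [0, 0, 0]}, {"dp": [0, 0, 0], "turn": [0, 0, 0]}, {"dp": [0, 0, 0], "turn": [0, 0, 0]}, {"dp": [0, 0, 0], "turn": [0, 0, 0]}, {"dp": [0, 0, 0], "turn": [0, 0, 0]}, {"dp": [0, 0, 0], "turn": [0, 0, 0]}, {"dp": [0, 0, 0], "turn": [0, 0, 0]}, {"dp": [0, 0, 0], "turn": [0, 0, 0]}], hand=0.0, squeeze=55)

```text
time: 4.95
tool_pos: [0.4789, 0.3189, 0.0577]
tool_rot: [-1.576, 1.518, -1.296]
contact_force: [0.6, 0.7, 0.2]
opening: 0.0322
```

```bash
python3 w.py wrist w4; python3 w.py scene s4; python3 - <<'E'
from h import *
crop(load('s4.npz'),310,100,440,270,3.5,'pics/s4c.png')
E
```

```text
5.0 [0.4788 0.3188 0.0577] [-1.5779  1.5183 -1.2979] [ 0.82 -0.44  0.14] [ 0.004 -0.124  0.062] [ 0.483  0.621  1.573 -0.063  0.96   0.239] 0.0284
5.05 [0.4789 0.3189 0.0578] [-1.5764  1.5184 -1.2964] [ 0.23 -0.41 -0.68] [ 0.055 -0.156 -0.051] [ 0.483  0.621  1.573 -0.063  0.96   0.239] 0.0247
```

View pics/w4.png

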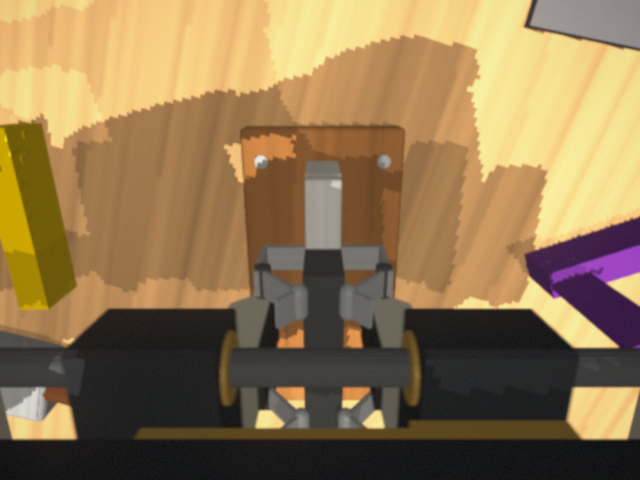

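View pics/s4c.png

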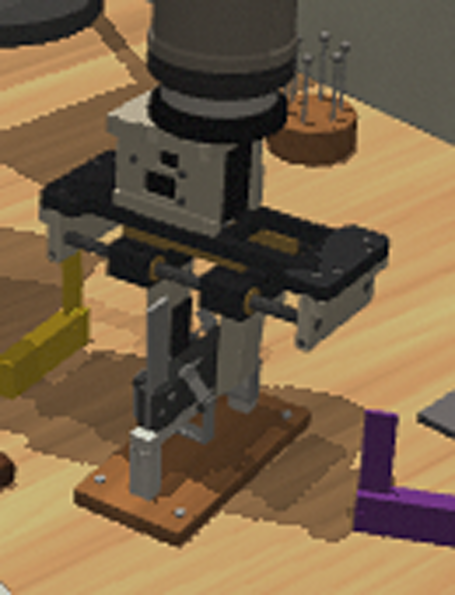

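Still closing (opening 25 mm of 14). Finger and jaw look free. Let it finish.

move_arm(deltas=[{"dp": [0, 0, 0], "turn": [0, 0, 0]}, {"dp": [0, 0, 0], "turn": [0, 0, 0]}, {"dp": [0, 0, 0], "turn": [0, 0, 0]}, {"dp": [0, 0, 0], "turn": [0, 0, 0]}, {"dp": [0, 0, 0], "turn": [0, 0, 0]}])

```text
time: 5.55
tool_pos: [0.479, 0.3189, 0.0577]
tool_rot: [-1.571, 1.518, -1.291]
contact_force: [1.5, 0.5, -1.3]
opening: 0.0136
```

```bash
python3 w.py wrist w5;python3 - <<'E'
from h import *
from cell import robot
o=robot.observe();R=Rt(o['tool_rot']);print(np.round(R.T@np.array([0,0,1]),4), np.degrees(np.arctan2(R[1,2],R[0,2])))
E
```

```text
5.6 [0.479  0.3189 0.0578] [-1.5704  1.5184 -1.2905] [ 1.51  0.88 -1.12] [ 0.126 -0.301 -0.039] [ 0.483  0.621  1.573 -0.063  0.959  0.239] 0.0136
[-0.9986 -0.0523  0.    ] 16.04074477318382
```

View pics/w5.png

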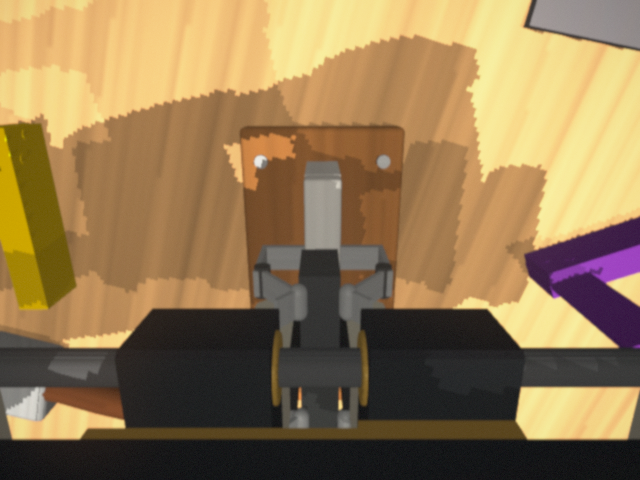

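move_arm(deltas=[{"dp": [-0.003, -0.00016, 0], "turn": [0, 0, 0]}, {"dp": [-0.006, -0.0003, 0], "turn": [0, 0, 0]}, {"dp": [-0.009, -0.0005, 0], "turn": [0, 0, 0]}, {"dp": [-0.012, -0.0006, 0], "turn": [0, 0, 0]}, {"dp": [-0.015, -0.0008, 0], "turn": [0, 0, 0]}, {"dp": [-0.023, -0.0012, 0], "turn": [0, 0, 0]}, {"dp": [-0.036, -0.0019, 0], "turn": [0, 0, 0]}, {"dp": [-0.05, -0.0026, 0], "turn": [0, 0, 0]}, {"dp": [-0.065, -0.0034, 0], "turn": [0, 0, 0]}, {"dp": [-0.08, -0.0042, 0], "turn": [0, 0, 0]}], squeeze=60)

```text
time: 6.6
tool_pos: [0.4788, 0.3189, 0.14]
tool_rot: [-1.563, 1.519, -1.283]
contact_force: [-0.3, -0.1, -3.2]
opening: 0.0136
```

move_arm(deltas=[{"dp": [-0.03, -0.0016, 0], "turn": [0, 0, 0]}, {"dp": [-0.07, -0.0037, 0], "turn": [0, 0, 0]}, {"dp": [-0.1, -0.0052, 0], "turn": [0, 0, 0]}, {"dp": [-0.12, -0.0063, 0], "turn": [0, 0, 0]}, {"dp": [-0.12, -0.0063, 0], "turn": [0, 0, 0]}, {"dp": [-0.12, -0.0063, 0], "turn": [0, 0, 0]}])

```text
time: 7.2
tool_pos: [0.4785, 0.3187, 0.2583]
tool_rot: [-1.573, 1.518, -1.293]
contact_force: [-1.1, 0.0, -3.5]
opening: 0.0136
```

```bash
python3 w.py wrist w6;python3 w.py scene s6;python3 w.py top t6; python3 - <<'E'
from h import *
crop(load('s6.npz'),290,60,450,270,2.8,'pics/s6c.png')
E
```

```text
7.25 [0.4782 0.3185 0.2572] [-1.613   1.518  -1.3329] [-0.76 -0.33 -3.85] [ 0.049 -0.127  0.005] [ 0.483  0.425  1.313 -0.052  1.416  0.211] 0.0137
7.3 [0.4781 0.3185 0.2567] [-1.6302  1.5177 -1.3501] [-0.35  0.89 -2.52] [ 0.075 -0.08   0.018] [ 0.483  0.426  1.313 -0.052  1.416  0.211] 0.0138
7.35 [0.4782 0.3185 0.2565] [-1.6351  1.5177 -1.355 ] [-1.07  0.22 -2.17] [ 0.089 -0.107 -0.016] [ 0.483  0.427  1.313 -0.052  1.416  0.211] 0.0134
```

View pics/w6.png

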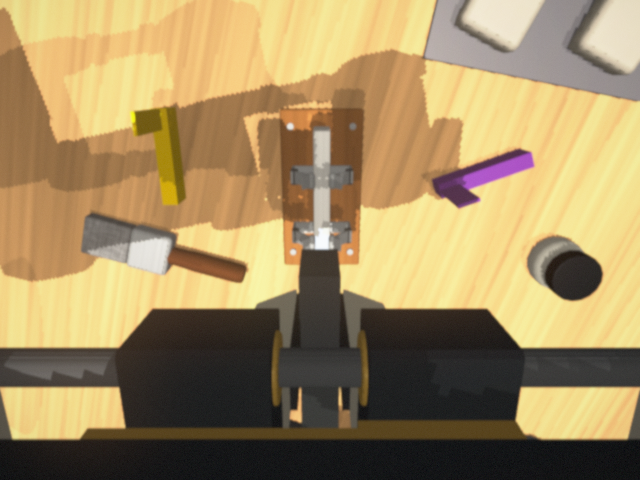

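View pics/s6c.png

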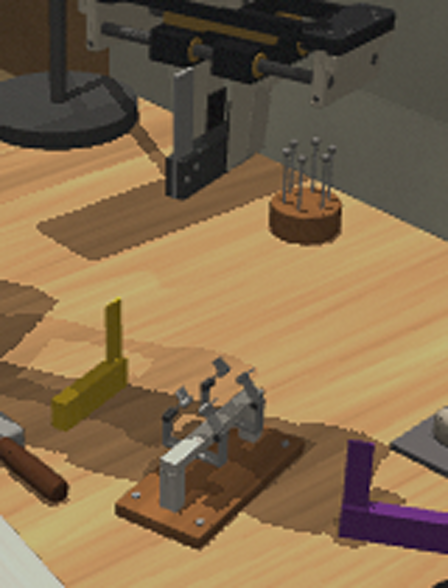

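```bash
cat >> h.py <<'E'
DY=-7.05
C=np.array([0.5957,-0.0465,0.150])
def disc(yaw=DY):
    y=np.radians(yaw);return np.stack([[np.cos(y),np.sin(y),0],[-np.sin(y),np.cos(y),0],[0,0,1]],1)
E
python3 - <<'E'
from h import *
from cell import robot
o=robot.observe();p=o['tool_pos'];R=Rt(o['tool_rot'])
z=load('w6.npz');P0=downR(16,0)
for n in('w5','w6'):
    z=load(n+'.npz')
    # tool-frame of toe points requires pose; use camera frame instead
    d=z['d'];out=[]
    for v in (242,246,250,254,258,262,270,280,290,300):
        dd=d[v,318:322].mean();out.append((v,round(float((v-z['cy'])/z['fy']*dd),4),round(float(dd),4)))
    print(n,out)
D=disc();tcp=C+D@np.array([0,.085,.07]);RT=downR(DY,3);print(tcp,delta(p,R,tcp,RT))
E
```

```text
w5 [(242, -0.0003, 0.1662), (246, 0.0012, 0.1664), (250, 0.0028, 0.1652), (254, 0.0042, 0.161), (258, 0.0042, 0.1178), (262, 0.0069, 0.1542), (270, 0.0093, 0.1468), (280, 0.0123, 0.143), (290, 0.0157, 0.1439), (300, 0.0193, 0.1454)]
w6 [(242, -0.0007, 0.3787), (246, 0.0028, 0.3807), (250, 0.0028, 0.1653), (254, 0.0042, 0.1611), (258, 0.0056, 0.1577), (262, 0.0069, 0.154), (270, 0.0093, 0.1472), (280, 0.0123, 0.1429), (290, 0.0158, 0.1444), (300, 0.0192, 0.1447)]
[0.60613251 0.03785735 0.22      ] (array([  52.5, -302.7,   45.5]), array([23.07,  1.02,  0.08]))
```

move_arm(deltas=[{"dp": [0.006, -0.03, 0.005], "turn": [5, 0.2, 0]}, {"dp": [0.012, -0.07, 0.01], "turn": [11, 0.5, 0]}, {"dp": [0.02, -0.115, 0.017], "turn": [16, 0.7, 0]}, {"dp": [0.028, -0.16, 0.025], "turn": [20, 0.9, 0]}, {"dp": [0.036, -0.205, 0.031], "turn": [23, 1, 0.1]}, {"dp": [0.043, -0.25, 0.038], "turn": [23, 1, 0.1]}, {"dp": [0.049, -0.285, 0.043], "turn": [23.07, 1.02, 0.08]}, {"dp": [0.0525, -0.303, 0.0455], "turn": [23.07, 1.02, 0.08]}, {"dp": [0.0525, -0.303, 0.0455], "turn": [23.07, 1.02, 0.08]}, {"dp": [0.0525, -0.303, 0.0455], "turn": [23.07, 1.02, 0.08]}])

```text
time: 8.35
tool_pos: [0.6065, 0.0386, 0.2206]
tool_rot: [-1.558, 1.521, -1.681]
contact_force: [-0.9, 0.1, -2.7]
opening: 0.0138
```

move_arm(deltas=[{"dp": [0, 0, 0], "turn": [0, 0, 0]}, {"dp": [0, 0, 0], "turn": [0, 0, 0]}])

```text
time: 8.55
tool_pos: [0.6067, 0.0395, 0.2217]
tool_rot: [-1.517, 1.52, -1.639]
contact_force: [1.3, 0.2, -2.7]
opening: 0.0135
```

```bash
python3 w.py wrist w7;python3 w.py scene s7;python3 w.py top t7; python3 - <<'E'
from h import *
crop(load('s7.npz'),170,120,350,320,3,'pics/s7c.png')
E
```

```text
8.6 [0.6068 0.0394 0.2218] [-1.5124  1.5204 -1.6336] [-0.06 -0.79 -2.39] [ 0.095 -0.105  0.036] [-0.035  0.504  1.282 -0.052  1.357  0.098] 0.0139
8.65 [0.6068 0.0391 0.2218] [-1.5121  1.5203 -1.6336] [ 0.47  0.56 -2.2 ] [ 0.084 -0.083  0.039] [-0.035  0.504  1.282 -0.052  1.357  0.097] 0.0132
8.7 [0.6069 0.0389 0.2217] [-1.5105  1.5203 -1.6323] [-0.15 -0.31 -3.82] [ 0.096 -0.079  0.004] [-0.035  0.505  1.282 -0.052  1.357  0.097] 0.0133
```

View pics/w7.png

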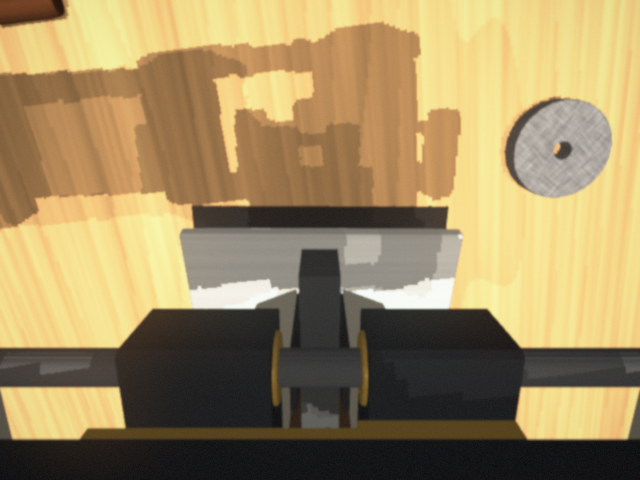

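View pics/s7c.png

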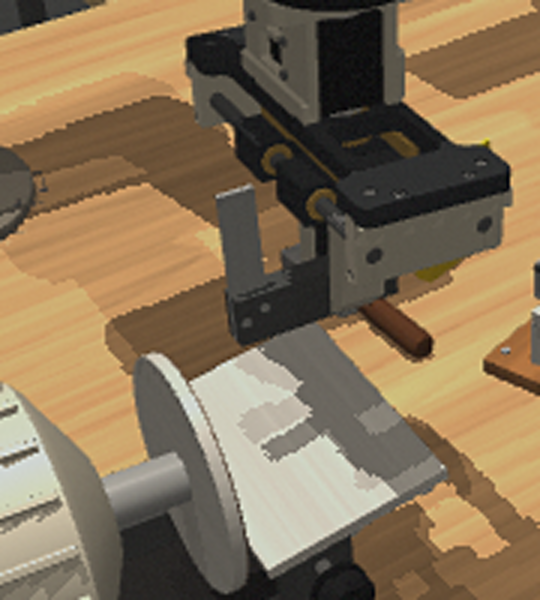

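View pics/t7.png

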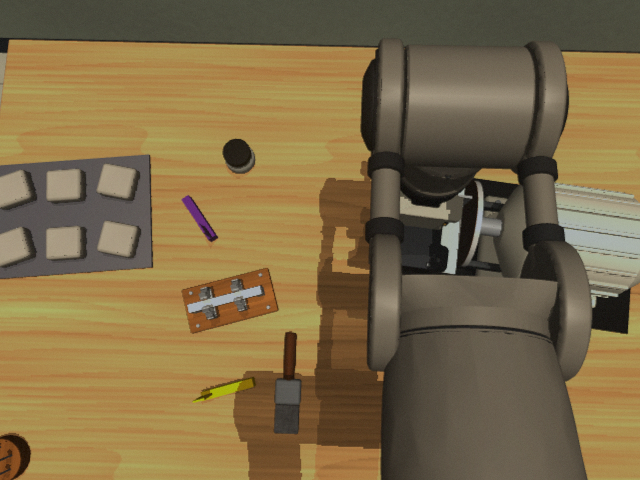

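```bash
python3 - <<'E'
from h import *
from cell import robot
o=robot.observe();R=Rt(o['tool_rot']);print('tool yaw',np.degrees(np.arctan2(R[1,2],R[0,2])),'tilt',np.degrees(np.arcsin(-R[:,0]@disc()[:,1])),'x dot',R[:,0]@disc()[:,0])
z=load('w7.npz');g=cv2.cvtColor(z['p'],cv2.COLOR_RGB2GRAY).astype(float)
crop(z,170,190,480,320,2.5,'pics/w7c.png')
U=[];V=[]
for u in list(range(200,295,3))+list(range(350,440,3)):
    col=g[218:240,u];k=np.argmax(np.diff(col))
    dd=np.diff(col)[max(k-2,0):k+3];idx=np.arange(max(k-2,0),max(k-2,0)+len(dd))
    U.append(u);V.append(218.5+(dd*idx).sum()/dd.sum())
U=np.array(U);V=np.array(V);print(np.round(V,1))
P=cloud(z)
pts=P[236:285,200:290].reshape(-1,3);pts=np.vstack([pts,P[236:285,355:440].reshape(-1,3)])
c,n,f,s=rfit(pts);n*=np.sign(n[2]);print(c,n,f,s,'tilt',np.arccos(n[2]),'yaw',np.degrees(np.arctan2(n[1],n[0]))+90)
X=np.array([isect(z,u,v,c,n) for u,v in zip(U,V)])
from numpy.polynomial import polynomial as Po
co=np.polyfit(X[:,0],X[:,1],1);r=X[:,1]-np.polyval(co,X[:,0]);k=abs(r)<2*np.std(r);co=np.polyfit(X[k,0],X[k,1],1);print('edge yaw',np.degrees(np.arctan(co[0])),np.std(r[k]),'edge at x=.607',np.polyval(co,.607))
a=isect(z,182,232,c,n);b=isect(z,461,234,c,n);print('corners',a,b,np.linalg.norm(a-b),(a+b)/2)
E
```

```text
tool yaw -6.9737598843906765 tilt 2.8887391666146027 x dot 0.003103676097676759
[227.6 227.4 227.4 227.3 227.5 227.3 227.3 227.3 227.4 227.4 227.4 227.4
 227.5 227.3 227.4 227.3 227.3 227.  226.9 227.  227.1 227.1 227.1 227.2
 227.3 227.2 227.4 227.3 227.3 227.4 227.5 227.4 227.6 227.7 227.7 227.7
 227.8 227.7 227.8 227.8 227.8 227.8 227.8 227.8 227.8 227.8 227.8 227.8
 227.7 227.7 227.7 227.7 227.7 227.8 227.7 227.8 227.8 227.9 228.  228.1
 228.1 228.4]
[0.60565689 0.03793814 0.15753839] [-0.02446482 -0.19145683  0.98119608] 0.9965014577259476 0.0005582775361279542 tilt 0.19423256363700636 yaw -7.28193077060304
edge yaw -7.222867450529069 7.617242270315258e-05 edge at x=.607 0.057766779943102156
corners [0.53703505 0.06379084 0.16087193] [0.6816748  0.04474396 0.16076179] 0.14588849417468996 [0.60935492 0.0542674  0.16081686]
```

View pics/w7c.png

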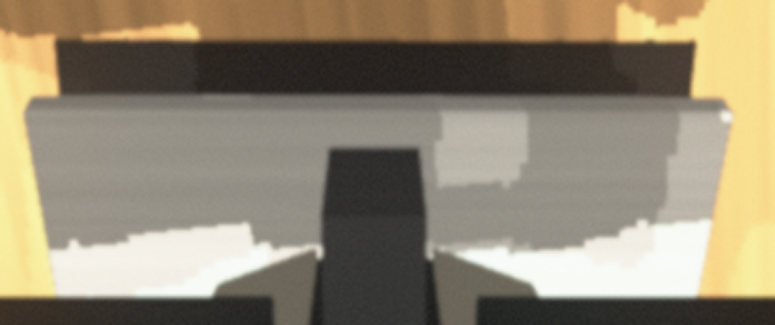

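```bash
sed -i 's/^DY=.*/DY=-7.2/' h.py; python3 - <<'E'
from h import *
from cell import robot
o=robot.observe();p=o['tool_pos'];R=Rt(o['tool_rot']);D=disc()
print('TCP in disc',D.T@(p-C))
tcp=C+D@np.array([0.001,.066,0.175-.15]);RT=downR(DY,3);print(tcp,delta(p,R,tcp,RT))
print(np.round(o['contact_force'],2))
# commanded orientation guess
z=load('w7.npz');P=cloud(z)
for v in (250,254,258,262,266,270,280,290): print(v,np.round(D.T@(np.median(P[v,317:323],0)-p),4))
E
```

```text
TCP in disc [0.00039302 0.08615554 0.07173956]
[0.60496411 0.01885424 0.175     ] (array([ 47.7, -17.8,   0.4]), array([ 0.22,  0.19, -0.11]))
[-0.15 -0.31 -3.82]
250 [-0.0009  0.0282 -0.0012]
254 [-0.0009  0.0282  0.0027]
258 [-0.0009  0.0281  0.0069]
262 [-0.001   0.0282  0.0109]
266 [-0.001   0.0284  0.0149]
270 [-0.001   0.0282  0.0179]
280 [-0.001   0.0268  0.0232]
290 [-0.001   0.0229  0.0226]
```

move_arm(deltas=[{"dp": [0.02, -0.009, 0.0004], "turn": [0.22, 0.19, -0.1]}, {"dp": [0.04, -0.019, 0.0004], "turn": [0.22, 0.19, -0.1]}, {"dp": [0.047, -0.021, 0.0004], "turn": [0.22, 0.19, -0.1]}, {"dp": [0.047, -0.021, 0.0004], "turn": [0.22, 0.19, -0.1]}, {"dp": [0.047, -0.021, 0.0004], "turn": [0.22, 0.19, -0.1]}, {"dp": [0.047, -0.021, 0.0004], "turn": [0.22, 0.19, -0.1]}])

```text
time: 9.3
tool_pos: [0.6053, 0.0152, 0.1768]
tool_rot: [-1.538, 1.519, -1.665]
contact_force: [-0.9, -0.3, -2.1]
opening: 0.0136
```

```bash
cat > st.py <<'E'
from h import *
from cell import robot
D=disc()
o=robot.observe();p=o['tool_pos'];R=Rt(o['tool_rot'])
print('t',o['time'],'TCP disc mm',np.round(1000*(D.T@(p-C)),2),'yaw %.2f tilt %.2f xd %.4f'%(np.degrees(np.arctan2(R[1,2],R[0,2])),np.degrees(np.arcsin(-R[:,0]@D[:,1])),R[:,0]@D[:,0]),'F disc',np.round(D.T@o['contact_force'],1),'M disc',np.round(D.T@o['torque'],2),'op',o['opening'])
print('unit y,z disc in tool',np.round(R.T@D[:,1],4),np.round(R.T@D[:,2],4))
print('delta to level yaw',delta(p,R,p,downR(DY,3))[1])
E
python3 st.py; python3 w.py wrist w8; python3 w.py scene s8; python3 -c "
from h import *
crop(load('s8.npz'),170,120,350,320,3,'pics/s8c.png')"; python3 st.py
```

```text
t 9.3 TCP disc mm [ 1.83 62.47 26.78] yaw -7.25 tilt 2.98 xd 0.0016 F disc [-0.9 -0.4 -2.1] M disc [ 0.08 -0.11  0.02] op 0.0135509376855031
unit y,z disc in tool [-5.200e-02  9.986e-01 -9.000e-04] [-0.9986 -0.052   0.0017]
delta to level yaw [-0.06  0.09 -0.02]
9.35 [0.6053 0.0152 0.1767] [-1.5409  1.5187 -1.6674] [ 0.69 -0.19 -2.15] [ 0.108 -0.018 -0.04 ] [-0.074  0.534  1.359 -0.055  1.25   0.07 ] 0.0136
9.4 [0.6052 0.0152 0.1765] [-1.5469  1.5187 -1.6734] [-0.14 -0.73 -3.37] [ 0.111 -0.131 -0.009] [-0.074  0.534  1.36  -0.055  1.25   0.07 ] 0.0131
t 9.4 TCP disc mm [ 1.66 62.39 26.52] yaw -7.25 tilt 2.99 xd 0.0012 F disc [-0.  -0.7 -3.4] M disc [ 0.13 -0.12 -0.01] op 0.01311672940021999
unit y,z disc in tool [-5.210e-02  9.986e-01 -8.000e-04] [-0.9986 -0.0521  0.0012]
delta to level yaw [-0.05  0.07 -0.01]
```

View pics/s8c.png

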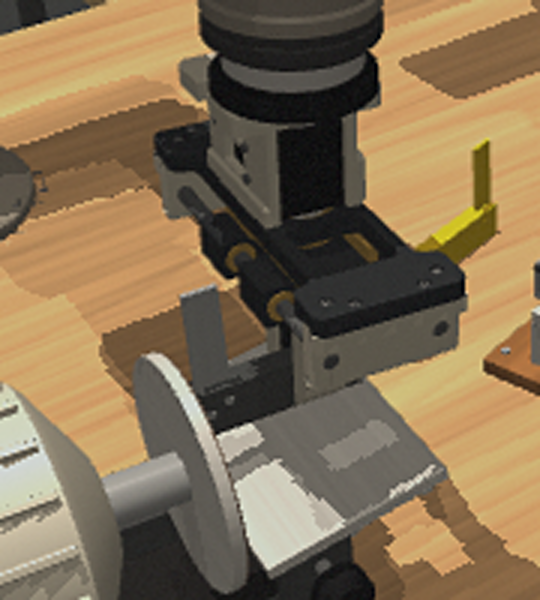

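View pics/w8.png

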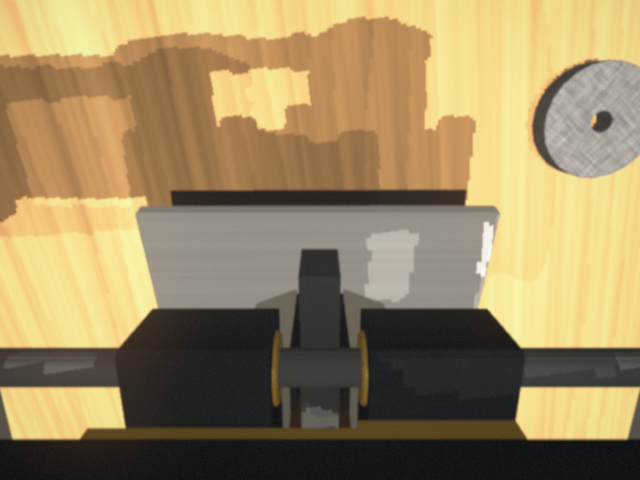

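move_arm(deltas=[{"dp": [0.006, 0.0003, -0.001], "turn": [0, 0, 0]}, {"dp": [0.012, 0.0006, -0.001], "turn": [0, 0, 0]}, {"dp": [0.014, 0.0007, -0.001], "turn": [0, 0, 0]}, {"dp": [0.016, 0.0008, -0.001], "turn": [0, 0, 0]}, {"dp": [0.018, 0.0009, -0.001], "turn": [0, 0, 0]}, {"dp": [0.02, 0.001, -0.001], "turn": [0, 0, 0]}])

```text
time: 10.0
tool_pos: [0.6037, 0.0155, 0.1566]
tool_rot: [-1.567, 1.52, -1.694]
contact_force: [-2.9, 3.0, 6.1]
opening: 0.0136
```

```bash
python3 st.py; python3 w.py wrist w9
```

```text
t 10.0 TCP disc mm [ 0.14 62.52  6.58] yaw -7.27 tilt 2.93 xd 0.0001 F disc [-3.3  2.7  6.1] M disc [0.68 0.54 0.03] op 0.01362253994095891
unit y,z disc in tool [-0.0512  0.9987 -0.0012] [-9.987e-01 -5.120e-02  2.000e-04]
delta to level yaw [-0.07  0.01 -0.07]
10.05 [0.6037 0.0155 0.1563] [-1.5698  1.5197 -1.6966] [-2.56  2.44  5.67] [0.697 0.251 0.106] [-0.074  0.55   1.391 -0.055  1.204  0.073] 0.0135
```

View pics/w9.png

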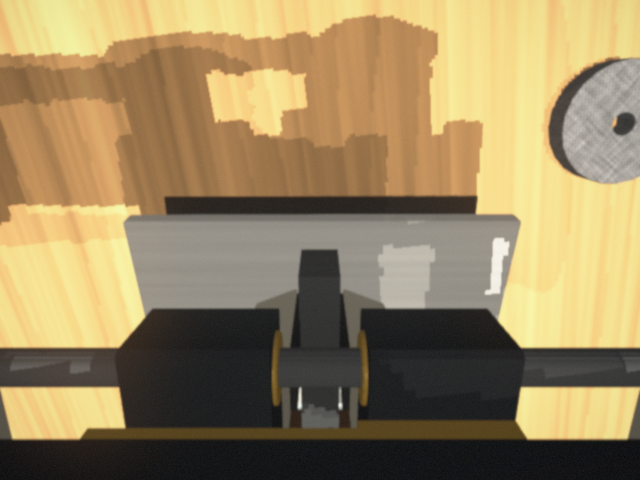

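move_arm(deltas=[{"dp": [0.002, 0.0001, 0], "turn": [0, 0, 0]}, {"dp": [0.004, 0.0002, 0], "turn": [0, 0, 0]}, {"dp": [0.006, 0.0003, 0], "turn": [0, 0, 0]}, {"dp": [0.008, 0.0004, 0], "turn": [0, 0, 0]}, {"dp": [0.009, 0.0005, 0], "turn": [0, 0, 0]}, {"dp": [0.009, 0.0005, 0], "turn": [0, 0, 0]}])

```text
time: 10.65
tool_pos: [0.6041, 0.0159, 0.1475]
tool_rot: [-1.551, 1.52, -1.677]
contact_force: [-1.5, 2.5, 3.8]
opening: 0.0137
```

```bash
python3 st.py; python3 w.py wrist w10;  python3 w.py scene s10; cat > tb.py <<'E'
import sys
from h import *
z=load(sys.argv[1]+'.npz');P=cloud(z);D=disc()
v0,v1=int(sys.argv[2]),int(sys.argv[3])
pts=np.vstack([P[v0:v1,165:285].reshape(-1,3),P[v0:v1,355:480].reshape(-1,3)])
c,n,f,s=rfit(pts,0.002);n*=np.sign(n[2]);nd=D.T@n
print('table tilt %.4f roll %.4f inl %.3f sd %.5f'%(np.arctan2(-nd[1],nd[2]),nd[0],f,s),'height at y=3: ', 1000*(D.T@(c-C)-nd*0)[2]+ (np.arctan2(-nd[1],nd[2]))*(3-1000*(D.T@(c-C))[1]))
# stock top and toe face
st=P[285:305,312:328].reshape(-1,3);c2,n2,f2,s2=rfit(st,0.002);n2*=np.sign(n2[2]);d2=D.T@n2
print('stock top pitch %.4f'%np.arctan2(-d2[1],d2[2]),'z mm',1000*(D.T@(c2-C))[2],f2,s2)
tf=P[252:270,312:328].reshape(-1,3);c3,n3,f3,s3=rfit(tf,0.002);d3=D.T@n3;d3*=np.sign(d3[1]);print('toe face n',np.round(d3,4),'y',1000*(D.T@(c3-C))[1],f3)
E
python3 tb.py w7 236 285; python3 tb.py w8 215 290; python3 tb.py w9 222 295;python3 tb.py w10 232 298
```

```text
t 10.65 TCP disc mm [ 0.47 62.99 -2.48] yaw -7.26 tilt 2.90 xd 0.0010 F disc [-1.8  2.3  3.8] M disc [ 0.75  0.15 -0.02] op 0.013684479980694404
unit y,z disc in tool [-0.0506  0.9987 -0.0011] [-0.9987 -0.0506  0.001 ]
delta to level yaw [-0.07  0.06 -0.1 ]
10.7 [0.6041 0.0157 0.1475] [-1.5477  1.5199 -1.6746] [-1.66  4.57  5.45] [0.872 0.099 0.002] [-0.074  0.558  1.401 -0.055  1.184  0.074] 0.0136
10.75 [0.6042 0.0157 0.1475] [-1.5465  1.5198 -1.6733] [-1.56  5.14  5.76] [ 0.977  0.09  -0.028] [-0.074  0.558  1.401 -0.055  1.184  0.074] 0.0138
table tilt 0.1943 roll -0.0004 inl 0.832 sd 0.00056 height at y=3:  -8.402035757480604
stock top pitch 0.0398 z mm 94.59415092540536 0.996875 0.000508181732267146
toe face n [ 0.0022  1.     -0.0019] y 114.35848616192808 0.9895833333333334
table tilt 0.1935 roll -0.0005 inl 0.996 sd 0.00055 height at y=3:  -8.324097975542532
stock top pitch 0.0403 z mm 49.607646293321125 0.996875 0.0005450338143652301
toe face n [ 2.9e-03  1.0e+00 -3.0e-04] y 90.14651567777567 1.0
table tilt 0.1413 roll -0.0004 inl 0.996 sd 0.00055 height at y=3:  -8.409637861174168
stock top pitch 0.0231 z mm 29.535850378231725 1.0 0.0005850301205566553
toe face n [-0.0088  1.      0.0043] y 90.18833502771318 0.9895833333333334
table tilt 0.0377 roll -0.0006 inl 0.991 sd 0.00058 height at y=3:  -8.63382954344925
stock top pitch 0.0373 z mm 20.408870931887176 0.99375 0.0005520355321466066
toe face n [0.0082 1.     0.0036] y 90.69654903121642 0.9965277777777778
```

View pics/w10.png

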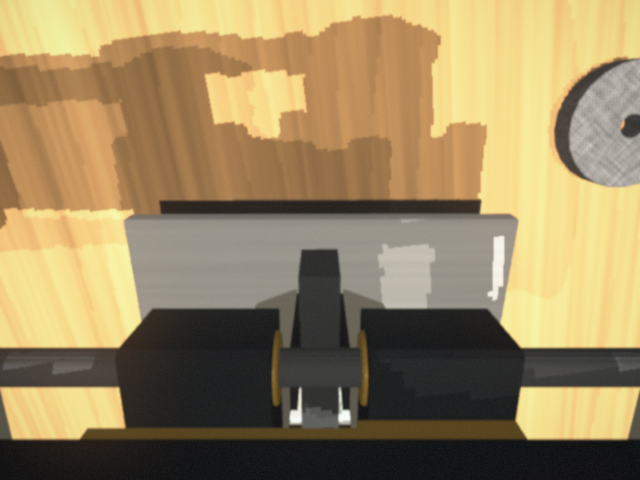

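move_arm(deltas=[{"dp": [0.0006, -0.001, 0], "turn": [0, 0, -0.1]}, {"dp": [0.0011, -0.002, 0], "turn": [0, 0, -0.1]}, {"dp": [0.0017, -0.003, 0], "turn": [0, 0, -0.1]}, {"dp": [0.0017, -0.004, 0], "turn": [0, 0, -0.1]}, {"dp": [0.0018, -0.005, 0], "turn": [0, 0, -0.1]}, {"dp": [0.0018, -0.005, 0], "turn": [0, 0, -0.1]}])

```text
time: 11.35
tool_pos: [0.604, 0.0103, 0.1461]
tool_rot: [-1.523, 1.518, -1.651]
contact_force: [0.5, 4.2, 4.9]
opening: 0.0137
```

```bash
python3 st.py; python3 w.py wrist w11; python3 tb.py w11 232 298
```

```text
t 11.35 TCP disc mm [ 1.16 57.41 -3.94] yaw -7.28 tilt 3.03 xd 0.0024 F disc [-0.   4.2  4.9] M disc [ 0.94 -0.08  0.01] op 0.013677441116021432
unit y,z disc in tool [-0.0528  0.9986 -0.0014] [-0.9986 -0.0528  0.0025]
delta to level yaw [-0.09  0.14  0.03]
11.4 [0.604  0.0103 0.1461] [-1.524   1.5178 -1.6511] [0.25 3.87 5.66] [ 0.869 -0.227  0.047] [-0.082  0.559  1.405 -0.057  1.178  0.067] 0.0136
table tilt 0.0203 roll -0.0006 inl 0.991 sd 0.00058 height at y=3:  -8.528576154753278
stock top pitch 0.0509 z mm 18.987148200037552 0.99375 0.000573939098090399
toe face n [-0.0042  1.      0.0015] y 85.16326571806589 0.9965277777777778
```

move_arm(deltas=[{"dp": [0.0, -0.0005, 0], "turn": [0, 0, 0]}, {"dp": [0.0, -0.001, 0], "turn": [0, 0, 0]}, {"dp": [0.0, -0.0015, 0], "turn": [0, 0, 0]}, {"dp": [0, -0.0015, 0], "turn": [0, 0, 0]}])

```text
time: 11.8
tool_pos: [0.604, 0.0102, 0.1461]
tool_rot: [-1.518, 1.52, -1.644]
contact_force: [1.4, 8.7, 5.1]
opening: 0.0134
```

```bash
python3 st.py
```

```text
t 11.8 TCP disc mm [ 1.16 57.28 -3.95] yaw -7.26 tilt 2.91 xd 0.0026 F disc [0.3 8.8 5.1] M disc [ 1.61 -0.1  -0.08] op 0.01344846435779752
unit y,z disc in tool [-0.0508  0.9987 -0.001 ] [-0.9987 -0.0508  0.0027]
delta to level yaw [-0.07  0.15 -0.09]
```

move_arm(deltas=[{"dp": [0.0005, 0, 0], "turn": [0, 0, 0]}, {"dp": [0.001, 0, 0], "turn": [0, 0, 0]}, {"dp": [0.0015, 0, 0], "turn": [0, 0, 0]}, {"dp": [0.002, 0, 0], "turn": [0, 0, 0]}, {"dp": [0.002, 0, 0], "turn": [0, 0, 0]}])

```text
time: 12.3
tool_pos: [0.6041, 0.01, 0.1448]
tool_rot: [-1.505, 1.52, -1.631]
contact_force: [-0.4, 9.0, 8.8]
opening: 0.0135
```

```bash
python3 st.py; python3 w.py wrist w12; python3 tb.py w12 232 298
```

```text
t 12.3 TCP disc mm [ 1.24 57.13 -5.21] yaw -7.25 tilt 2.93 xd 0.0033 F disc [-1.5  8.8  8.8] M disc [ 1.43  0.14 -0.  ] op 0.013542622818523234
unit y,z disc in tool [-5.120e-02  9.987e-01 -8.000e-04] [-0.9987 -0.0512  0.0034]
delta to level yaw [-0.06  0.19 -0.07]
12.35 [0.6041 0.0101 0.1448] [-1.5064  1.5195 -1.633 ] [0.19 9.27 9.12] [ 1.422 -0.053 -0.041] [-0.083  0.559  1.408 -0.056  1.174  0.065] 0.0134
table tilt 0.0027 roll -0.0004 inl 0.990 sd 0.00058 height at y=3:  -8.542377224825483
stock top pitch 0.0491 z mm 17.639978483077883 0.990625 0.0005993220295063496
toe face n [ 5.0e-04  1.0e+00 -9.8e-03] y 84.89036044709881 1.0
```

move_arm(deltas=[{"dp": [0.0, -0.001, 0], "turn": [0, 0, 0]}, {"dp": [0.0, -0.002, 0], "turn": [0, 0, 0]}, {"dp": [0.0, -0.002, 0], "turn": [0, 0, 0]}, {"dp": [0.0, -0.002, 0], "turn": [0, 0, 0]}])

```text
time: 12.75
tool_pos: [0.6041, 0.01, 0.1448]
tool_rot: [-1.495, 1.522, -1.621]
contact_force: [2.0, 16.2, 8.3]
opening: 0.0137
```

```bash
python3 st.py; python3 w.py wrist w13; python3 tb.py w13 232 298
```

```text
t 12.75 TCP disc mm [ 1.23 57.12 -5.2 ] yaw -7.22 tilt 2.76 xd 0.0037 F disc [-0.  16.4  8.3] M disc [ 2.49  0.06 -0.08] op 0.013721168371258897
unit y,z disc in tool [-4.820e-02  9.988e-01 -3.000e-04] [-0.9988 -0.0482  0.0037]
delta to level yaw [-0.03  0.21 -0.24]
12.8 [0.6041 0.01   0.1448] [-1.4944  1.5224 -1.6205] [ 1.43 15.37  8.  ] [ 2.449 -0.217 -0.022] [-0.085  0.559  1.409 -0.052  1.173  0.062] 0.0135
table tilt 0.0029 roll -0.0007 inl 0.990 sd 0.00058 height at y=3:  -8.557928706590408
stock top pitch 0.0183 z mm 17.730880903929297 0.996875 0.00055285786096839
toe face n [ 0.006   1.     -0.0041] y 84.8487047993863 1.0
```

```bash
cat > toe.py <<'E'
import sys
from h import *
def toe(n):
    z=load(n+'.npz');g=cv2.cvtColor(z['p'],cv2.COLOR_RGB2GRAY).astype(float)
    pr=g[:,308:333].mean(1)
    out=[]
    for a,b in((243,258),(268,286)):
        d=np.abs(np.diff(pr[a:b]));k=d.argmax();i=np.arange(max(0,k-2),min(len(d),k+3));out.append(a+.5+(d[i]*i).sum()/d[i].sum())
    return np.round(out,2)
for n in sys.argv[1:]: print(n,toe(n))
E
python3 toe.py w6 w7 w8 w9 w10 w11 w12 w13
python3 -c "
from h import *
crop(load('w8.npz'),290,235,350,310,5,'pics/a.png');crop(load('w13.npz'),290,235,350,310,5,'pics/b.png')
a=cv2.imread('pics/a.png');b=cv2.imread('pics/b.png');cv2.imwrite('pics/ab.png',np.hstack([a,b]))"
```

```text
w6 [249.14 276.08]
w7 [248.77 276.01]
w8 [248.73 275.84]
w9 [249.21 276.45]
w10 [249.02 276.4 ]
w11 [248.75 276.24]
w12 [248.72 275.77]
w13 [248.68 275.55]
```

View pics/ab.png

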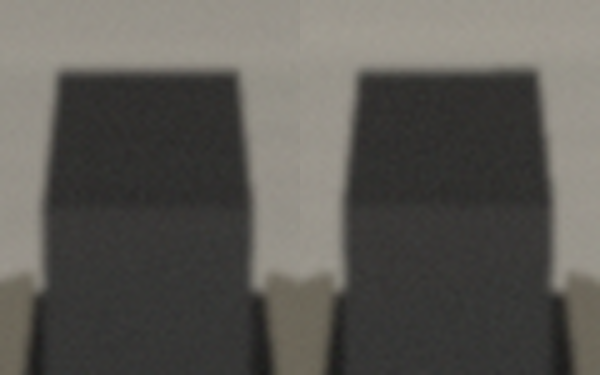

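```bash
cat > pit.py <<'E'
import sys
from h import *
def pit(n):
    z=load(n+'.npz');d=z['d'];v,u=np.mgrid[280:345,308:332];dd=d[280:345,308:332]
    c=np.stack([(u-z['cx'])/z['fx']*dd,(v-z['cy'])/z['fy']*dd,dd],-1).reshape(-1,3)
    m,nn,f,s=rfit(c,0.002);nn*=-np.sign(nn[2])
    w=z['R'].T@nn; w*=np.sign(w[2]); D=disc() if n not in('w5','w6') else disc(16)
    wd=D.T@w
    return 'cam %.4f  world pitch %.4f'%(np.arctan2(nn[1],-nn[2]),np.arctan2(-wd[1],wd[2])),round(f,3)
for n in sys.argv[1:]: print(n,pit(n))
E
python3 pit.py w5 w6 w7 w8 w9 w10 w11 w12 w13
```

```text
w5 ('cam 0.3453  world pitch 0.0029', np.float64(0.994))
w6 ('cam 0.3457  world pitch 0.0034', np.float64(0.997))
w7 ('cam 0.3465  world pitch 0.0064', np.float64(0.997))
w8 ('cam 0.3470  world pitch 0.0051', np.float64(0.997))
w9 ('cam 0.3554  world pitch 0.0144', np.float64(0.996))
w10 ('cam 0.3478  world pitch 0.0074', np.float64(0.996))
w11 ('cam 0.3529  world pitch 0.0103', np.float64(0.996))
w12 ('cam 0.3477  world pitch 0.0067', np.float64(0.994))
w13 ('cam 0.3468  world pitch 0.0088', np.float64(0.995))
```

move_arm(deltas=[{"dp": [0.0005, 0, 0], "turn": [0, -0.1, -0.15]}, {"dp": [0.001, 0, 0], "turn": [0, -0.1, -0.25]}, {"dp": [0.0015, 0, 0], "turn": [0, -0.1, -0.25]}, {"dp": [0.0015, 0, 0], "turn": [0, -0.1, -0.25]}, {"dp": [0.0015, 0, 0], "turn": [0, -0.1, -0.25]}])

```text
time: 13.3
tool_pos: [0.6041, 0.01, 0.1445]
tool_rot: [-1.451, 1.518, -1.577]
contact_force: [-1.0, 16.9, 15.5]
opening: 0.0136
```

```bash
python3 st.py; python3 w.py wrist w14; python3 w.py wrist w14b; for i in w14 w14b; do python3 tb.py $i 232 298|head -1; python3 pit.py $i; done
```

```text
t 13.3 TCP disc mm [ 1.28 57.07 -5.49] yaw -7.21 tilt 3.02 xd 0.0063 F disc [-3.1 16.6 15.5] M disc [ 2.42  0.56 -0.05] op 0.013644199419564837
unit y,z disc in tool [-5.260e-02  9.986e-01 -2.000e-04] [-0.9986 -0.0526  0.0063]
delta to level yaw [-0.03  0.36  0.02]
13.35 [0.6041 0.01   0.1445] [-1.4508  1.5177 -1.5769] [-1.75 16.56 14.26] [ 2.505  0.23  -0.056] [-0.082  0.558  1.411 -0.057  1.169  0.066] 0.0138
13.4 [0.6041 0.01   0.1445] [-1.4512  1.5177 -1.5772] [-1.39 16.67 15.  ] [ 2.45   0.248 -0.068] [-0.082  0.558  1.411 -0.058  1.169  0.066] 0.013
table tilt -0.0011 roll -0.0006 inl 0.991 sd 0.00059 height at y=3:  -8.602232154896956
w14 ('cam 0.3416  world pitch -0.0009', np.float64(0.996))
table tilt -0.0008 roll -0.0006 inl 0.991 sd 0.00058 height at y=3:  -8.625080440613758
w14b ('cam 0.3413  world pitch -0.0011', np.float64(0.996))
```

```bash
cat > rel.py <<'E'
import sys
from h import *
def cc(z,v0,v1,u0,u1):
    d=z['d'];v,u=np.mgrid[v0:v1,u0:u1];dd=d[v0:v1,u0:u1];k=dd>0
    return np.stack([(u-z['cx'])/z['fx']*dd,(v-z['cy'])/z['fy']*dd,dd],-1)[k]
def ang(n):return np.arctan2(n[1],-n[2])
for n in sys.argv[1:]:
    z=load(n+'.npz')
    b=np.vstack([cc(z,0,180,130,480),cc(z,190,300,0,100),cc(z,200,300,535,640)]);c,nb,f,s=rfit(b,0.003);nb*=-np.sign(nb[2])
    t=np.vstack([cc(z,232,298,165,285),cc(z,232,298,355,480)]);c,nt,f2,s2=rfit(t,0.002);nt*=-np.sign(nt[2])
    k=cc(z,280,345,308,332);c,nk,f3,s3=rfit(k,0.002);nk*=-np.sign(nk[2])
    print(n,'bench %.4f (%.3f sd %.4f) table-bench %.4f stock-bench %.4f'%(ang(nb),f,s,ang(nt)-ang(nb),ang(nk)-ang(nb)))
E
python3 rel.py w5 w6 w7 w8 w12 w13 w14 w14b
```

```text
w5 bench 0.3403 (0.752 sd 0.0007) table-bench 0.0023 stock-bench 0.0050
w6 bench 0.3421 (0.814 sd 0.0008) table-bench 0.0006 stock-bench 0.0037
w7 bench 0.3401 (1.000 sd 0.0008) table-bench 0.1864 stock-bench 0.0064
w8 bench 0.3418 (1.000 sd 0.0007) table-bench 0.1936 stock-bench 0.0052
w12 bench 0.3410 (1.000 sd 0.0007) table-bench 0.0025 stock-bench 0.0067
w13 bench 0.3379 (1.000 sd 0.0007) table-bench 0.0030 stock-bench 0.0088
w14 bench 0.3424 (1.000 sd 0.0007) table-bench -0.0011 stock-bench -0.0008
w14b bench 0.3424 (1.000 sd 0.0007) table-bench -0.0008 stock-bench -0.0011
```

```bash
python3 - <<'E'
import sys;sys.argv=['x']
exec(open('rel.py').read())
for n,reg in (('w5',[(140,235,252,298),(140,235,348,392)]),('w6',[(118,165,287,308),(118,165,335,356)]),('w3',[(135,235,255,298),(135,235,345,388)])):
    z=load(n+'.npz');c,nn,f,s=rfit(np.vstack([cc(z,*r) for r in reg]),.002);nn*=-np.sign(nn[2])
    b=np.vstack([cc(z,0,110,0,420),cc(z,200,300,100,240)]);c,nb,fb,s=rfit(b,.003);nb*=-np.sign(nb[2])
    print(n,ang(nn)-ang(nb),f,ang(nb),fb)
# synthetic check: bench angle vs camera R
for n in('w7','w8','w14'):
    z=load(n+'.npz');u=-z['R'][:,2];u=u if u[2]>0 else -u;print(n,'R-predicted level angle',ang(-np.abs(1)*u if u[2]>0 else u))
E
```

```text
w5 0.004682313830200013 0.9857831042180707 0.3421913164519891 1.0
w6 0.0004529298464868714 0.9679552390640895 0.3421334080334763 0.9186876605397472
w3 0.0026277456058986237 0.9840121367720854 0.3418781366782724 0.9956470254674027
w7 R-predicted level angle 0.3400757011534537
w8 R-predicted level angle 0.34182735827368
w14 R-predicted level angle 0.34248909620219353
```

move_arm(deltas=[{"dp": [0, -0.0005, 0], "turn": [0, 0.1, 0]}, {"dp": [0, -0.001, 0], "turn": [0, 0.2, 0]}, {"dp": [0, -0.0015, 0], "turn": [0, 0.36, 0]}, {"dp": [0, -0.002, 0], "turn": [0, 0.36, 0]}, {"dp": [0, -0.002, 0], "turn": [0, 0.36, 0]}, {"dp": [0, -0.002, 0], "turn": [0, 0.36, 0]}])

```text
time: 14.0
tool_pos: [0.6041, 0.0099, 0.1445]
tool_rot: [-1.561, 1.521, -1.687]
contact_force: [-0.9, 23.2, 14.8]
opening: 0.0137
```

```bash
python3 st.py; python3 w.py wrist w15; python3 w.py wrist w15b; python3 w.py scene s15;python3 w.py top t15; python3 rel.py w15 w15b; python3 -c "
from h import *
crop(load('s15.npz'),170,120,350,320,3,'pics/s15c.png')
crop(load('t15.npz'),370,140,530,290,4,'pics/t15c.png')"
```

```text
t 14.0 TCP disc mm [ 1.31 57.03 -5.46] yaw -7.20 tilt 2.85 xd 0.0005 F disc [-3.8 22.9 14.8] M disc [ 3.51  0.39 -0.03] op 0.013700835410539824
unit y,z disc in tool [-4.970e-02  9.988e-01 -1.000e-04] [-9.988e-01 -4.970e-02  5.000e-04]
delta to level yaw [-0.    0.03 -0.15]
14.05 [0.6041 0.0099 0.1445] [-1.5609  1.5211 -1.6866] [-0.14 23.98 14.42] [ 3.468  0.026 -0.11 ] [-0.084  0.561  1.406 -0.054  1.177  0.062] 0.0137
14.1 [0.6041 0.0099 0.1445] [-1.5626  1.521  -1.6884] [-0.24 23.38 13.57] [ 3.486 -0.062 -0.056] [-0.084  0.561  1.406 -0.054  1.177  0.062] 0.0136
14.15 [0.6041 0.0099 0.1445] [-1.5609  1.521  -1.6867] [-0.35 24.22 14.25] [ 3.491 -0.033 -0.06 ] [-0.084  0.561  1.406 -0.054  1.177  0.062] 0.0133
14.2 [0.6041 0.0099 0.1445] [-1.5621  1.521  -1.6878] [ 0.36 23.39 13.08] [ 3.437 -0.046 -0.107] [-0.084  0.561  1.406 -0.054  1.177  0.062] 0.0137
w15 bench 0.3395 (1.000 sd 0.0007) table-bench -0.0008 stock-bench 0.0024
w15b bench 0.3395 (1.000 sd 0.0007) table-bench -0.0018 stock-bench 0.0013
```

View pics/s15c.png

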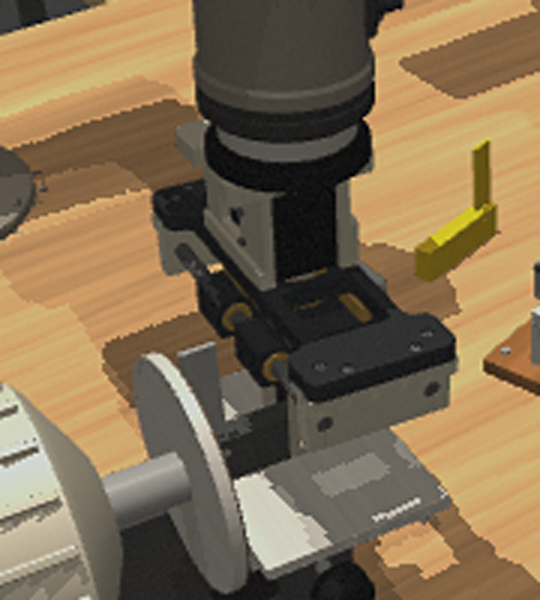

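View pics/w15.png

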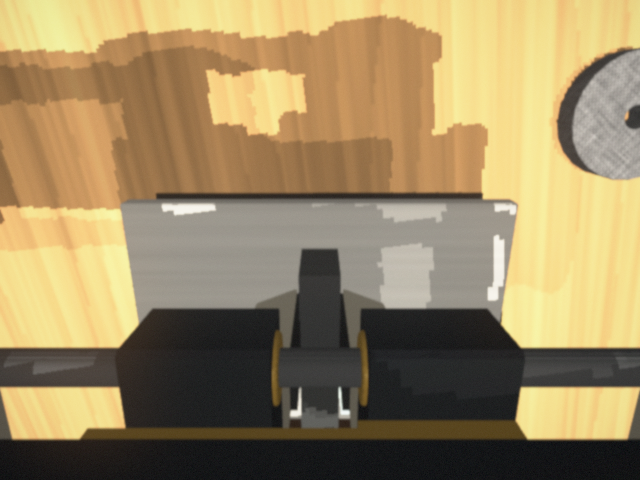

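```bash
python3 - <<'E'
import sys;sys.argv=['x']
exec(open('rel.py').read())
D=disc()
# visible table regions in scene: near right corner region; crop coords/3+offset
for n,poly in (('scene0',[(242,252),(272,232),(310,276),(264,304)]),('s15',[(256,285),(268,278),(300,268),(316,288),(262,306)]),('s7',[(245,252),(262,245),(268,240),(310,276),(264,304)])):
    z=load(n+'.npz');P=cloud(z);m=np.zeros((480,640),np.uint8);cv2.fillPoly(m,[np.array(poly)],1);m=cv2.erode(m,np.ones((3,3)))
    c,nn,f,s=rfit(P[m>0],.003);nn*=np.sign(nn[2]);nd=D.T@nn
    mb=np.zeros((480,640),np.uint8);cv2.fillPoly(mb,[np.array([(230,330),(340,330),(345,480),(240,480)])],1)
    mb2=np.zeros((480,640),np.uint8);cv2.fillPoly(mb2,[np.array([(330,300),(420,280),(430,330),(330,370)])],1)
    cb,nb,fb,sb=rfit(P[(mb2)>0],.004);nb*=np.sign(nb[2]);bd=D.T@nb
    print(n,m.sum(),'tilt %.4f roll %.4f'%(np.arctan2(-nd[1],nd[2]),nd[0]),f,s,'bench %.4f %.4f'%(np.arctan2(-bd[1],bd[2]),bd[0]),fb)
E
```

```text
scene0 2354 tilt 0.1897 roll -0.0009 0.9953271028037384 0.0009321622547238215 bench -0.0009 -0.0008 0.9943389943389943
s15 1123 tilt -0.0051 roll -0.0020 0.9973285841495992 0.0009136574177946328 bench -0.0013 -0.0007 0.9956709956709957
s7 1934 tilt 0.1928 roll 0.0009 0.9968976215098242 0.0009464145190721002 bench -0.0013 -0.0006 0.9963369963369964
```

View pics/t15c.png

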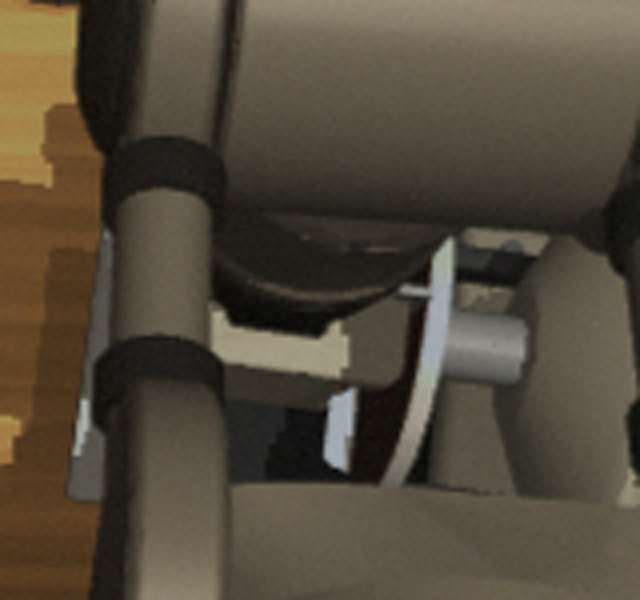

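move_arm(deltas=[{"dp": [0, 0, 0], "turn": [0, 0, 0]}, {"dp": [0, 0, 0], "turn": [0, 0, 0]}, {"dp": [0, 0, 0], "turn": [0, 0, 0]}, {"dp": [0, 0, 0], "turn": [0, 0, 0]}, {"dp": [0, 0, 0], "turn": [0, 0, 0]}, {"dp": [0, 0, 0], "turn": [0, 0, 0]}, {"dp": [0, 0, 0], "turn": [0, 0, 0]}, {"dp": [0, 0, 0], "turn": [0, 0, 0]}, {"dp": [0, 0, 0], "turn": [0, 0, 0]}, {"dp": [0, 0, 0], "turn": [0, 0, 0]}])

```text
time: 15.2
tool_pos: [0.6041, 0.0099, 0.1445]
tool_rot: [-1.564, 1.521, -1.69]
contact_force: [-0.2, 23.6, 14.1]
opening: 0.0137
```

```bash
python3 st.py; python3 w.py wrist w16;python3 w.py wrist w16b;python3 w.py wrist w16c;python3 w.py scene s16; python3 rel.py w16 w16b w16c
```

```text
t 15.2 TCP disc mm [ 1.25 57.   -5.51] yaw -7.20 tilt 2.85 xd 0.0003 F disc [-3.2 23.4 14.1] M disc [ 3.43  0.32 -0.06] op 0.01374470720521038
unit y,z disc in tool [-4.980e-02  9.988e-01 -1.000e-04] [-9.988e-01 -4.980e-02  3.000e-04]
delta to level yaw [-0.01  0.02 -0.15]
15.25 [0.6041 0.0099 0.1445] [-1.5631  1.521  -1.6888] [ 0.35 24.05 14.45] [ 3.484 -0.012 -0.137] [-0.084  0.561  1.406 -0.054  1.177  0.062] 0.0133
15.3 [0.6041 0.0099 0.1445] [-1.5621  1.521  -1.6879] [-0.29 24.51 15.13] [ 3.467 -0.041 -0.03 ] [-0.084  0.561  1.406 -0.054  1.177  0.062] 0.0136
15.35 [0.6041 0.0099 0.1445] [-1.5632  1.521  -1.689 ] [-0.13 23.52 14.39] [ 3.474 -0.073 -0.099] [-0.084  0.561  1.406 -0.054  1.177  0.062] 0.0139
15.4 [0.6041 0.0099 0.1445] [-1.5625  1.521  -1.6882] [ 0.   24.68 14.05] [ 3.52  -0.062 -0.094] [-0.084  0.561  1.406 -0.054  1.177  0.062] 0.0136
w16 bench 0.3396 (1.000 sd 0.0007) table-bench -0.0010 stock-bench 0.0023
w16b bench 0.3395 (1.000 sd 0.0007) table-bench -0.0009 stock-bench -0.0006
w16c bench 0.3394 (1.000 sd 0.0007) table-bench -0.0011 stock-bench 0.0004
```

View pics/s16.png

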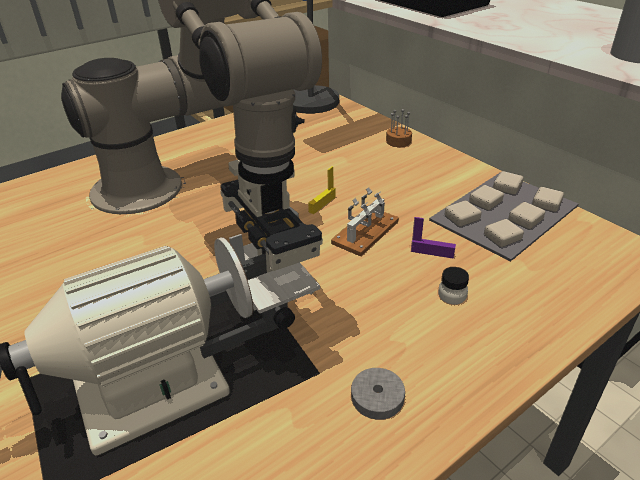

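```bash
python3 - <<'E'
from cell import robot
print(robot.hand_in())
E
```

```text
the job is handed in; nothing more can be done
None
```

The square is on the table and pressed into the corner against the disc, still gripped at 60 N, and the table has swung down to about level. I handed it in at 15.4 s.

I gripped the stock about 6–7 mm toward the toe so the gripper body would clear the blade. I pulled the square straight up out of the clips, turned it to face the disc centre, lowered it onto the tipped table (tilt about 0.19 rad), then pressed it in and down.

**Last checks**
- **Push:** about 24 N toward the disc and 14 N down. Over a further second's hold, neither the pose nor the forces drifted.
- **Table tilt:** −0.001 rad from the wrist camera and about −0.004 rad from the scene camera (both relative to the bench). Flat surfaces read up to +0.005 rad in the wrist camera, so the table may droop about 0.2°. If so, the blade's upper end may stand off the disc by roughly 0.2 mm. The moment reading also hinted that contact on the disc is low, but I could not see that gap directly.
- **Stock on table:** the stock's top and the table read parallel to within about 3 mrad, which is the measuring noise.
- **Jar, felt wheel and brush:** the jar and wheel are in place in the last scene picture. The brush was hidden behind the gripper there; it was in place in the last picture that showed it, and the arm did not go near it afterwards.

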